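Sweep the turning offcuts into the scrap pen

ROBOT

A 6-joint arm with a two-finger parallel gripper is mounted at the origin on the work surface. World frame = base frame: x ahead of the robot, y to its left, z up, the work surface at z = 0. Lengths are in m, angles in degrees, forces in N, time in s.
With the tool pointing down it reaches from about 0.4 to 0.825 m from the base axis. Payload 7 kg.
Tool frame: the origin (TCP) lies at the very end of the fingers, on their centre line; the grasp point (between the pads) lies 19 mm behind it; z points along the fingers, y is the direction in which the jaws open and shut (so a half turn about z gives the same grasp; the last joint's range is limited). The gripper opens to 88 mm and grips with 3 to 60 N. Pads are 19 mm wide; open, the fingers measure 130 mm over their backs; the gripper's body (78 mm by 193 mm) begins 47 mm behind the grasp point.
Start: joints at [-54.654, 20.546, 0.682, 0, -70.136, -16.507], TCP at [0.218, -0.639, 0.187] pointing down, gripper open.
Joint ranges: [-176.03, 176.03], [-82.01, 121.73], [-58.28, 71.71], [-173.87, 95.51], [-174.79, -0.11], [-173.66, 173.66]. Speed limits (degrees/s): [136.94, 136.94, 172.46, 180, 180, 180].

INTERFACE

Orientations are given as [roll, pitch, yaw] about the fixed x, y, z axes, in that order (R = Rz(yaw) Ry(pitch) Rx(roll)).
In Python, from plant import telemetry, optics, ctrl gives the robot as it stands.
- The arm moves only by the tool servo_tool, never from a script. Its argument "rows" is a list of rows, each a list of 3 entries, a list of its own where there are three numbers: the shift along the tool's x, y, z in m, then the turn, a rotation vector about the tool's x, y, z in units of 6 degrees (1.0 is 6 degrees), then the closure, from 0 (fully open) to 1 (shut). A call has 1 to 20 rows; each row shifts and turns the commanded pose from where the row before left it, along the tool's axes as they then stand; what a row does not reach is not made up. A row lasts 1/12 s, in which the tool goes at most 41.7 mm and 7.16 degrees, less where a joint would pass 70% of its speed; a pose out of reach is approached as far as the arm can. A call is refused whole if a number of a shift passes 0.0417 or a number of a turn 1, either way. A call with a gripper value outside its range is refused whole. The fingers move at their own pace and stop on an object; the grip force is fixed at half the most. Time passes only in rows, so rows that do not move let the fingers close. It gives the time, the measured TCP pose, the force and the opening at its end, in the units of the state.
- telemetry.get_obs(): the state, without advancing time (a new reading comes with each control period).
- optics.snapshot(name): name is "side" or "top" or "wrist"; returns the picture (420x560x3 uint8, red, green, blue); there is no depth.
- optics.camera_info(name): a dict with "mtx" (3x3 intrinsics, pixels), "D" ([k1, k2, p1, p2, k3] as OpenCV has them; the pictures are not rectified), "rvec" (rotation vector, rad) and "tvec" (3), from world to camera coordinates, as OpenCV has them. Camera axes: x right, y down, z forward; pixel columns grow to the right and rows downward; lengths in m; the calibration is good to about 2 mm. A picture is of the moment at which its call begins: read the wrist's pose just before it. camera_info takes no time and is no camera call; for the wrist camera it gives the pose at the moment of the call.
- ctrl.close_job(): hands the job in, once; it reports no verdict.
The state is a dict: "clock": time; "joint_pos": joint angles; "qvel": joint speeds; "tau": joint torques, N m; "tool_pos": TCP position; "orientation": TCP orientation; "force": force on the tool from outside, world axes, zero at the start; "moment": the same for the moment, N m; "opening": finger opening in m.
Only numpy, scipy, OpenCV 4.12 (cv2) and the standard library are available. Lean on these libraries where they do the work, as an engineer would, in place of code of your own. Each camera call takes 0.05 s, during which the arm holds its last target.

TASK

Sweep the three pale wooden offcuts (the disc, the square block and the ring) across the bench with the fingers until all three lie fully inside the three-sided scrap pen with the green floor. Push them steadily, without flicking: they stay flat on the bench and are never picked up or tipped over. Leave the dark turned knob, the blue-lidded tin and the steel centre standing where they are, and finish with the robot clear of everything.

Things in the scene. Friction and masses are not known exactly. Their poses are not given: they have to be found in the camera images.
- pen: Scrap pen fixed to the bench: three plywood fences, 30 mm high, 10 mm thick, round a green patch flush with the bench (no sill). Inside 170 mm wide (pen x) and 130 mm deep (pen y). Origin: middle of the patch, at bench height. Open mouth on the -y side, at y = -65 mm; inner faces: back fence y = +65 mm, side fences x = -85 and +85 mm, both ending at the mouth. Yaw varies up to 0.3 rad.
- disc: Offcut: pale round wooden disc, 44 mm in diameter, 24 mm high, about 24 g, loose, origin at the centre of its underside, z up.
- square: Offcut: pale square wooden block, 40 x 40 mm, 22 mm high, about 24 g, loose, any yaw; origin at the centre of its underside, z up, x and y along its sides.
- ring: Offcut: pale flat ring, 48 mm outside diameter, 20 mm hole, 20 mm high, about 22 g, loose, origin at the centre of its underside, z up.
- knob: Bystander, leave alone: finished drawer knob of dark wood standing among the offcuts, 36 mm in diameter, 42 mm high with a waist, loose, origin at the centre of its underside, z up.
- tin: Bystander, leave alone: round bright metal tin with a blue lid, 67 mm in diameter, 30 mm high, loose, origin at the centre of its underside, z up.
- centre: Bystander, leave alone: steel lathe centre standing upright, 34 mm in diameter at the foot, 52 mm high, loose, origin at the centre of its underside, z up.
Not all that is in view belongs to the job. What is shaped like the disc but purple or yellow is not meant.

How it is judged (in metres and radians):
At the end, for the whole second after the job is handed in: Disc, square block and ring all lie flat on the bench (underside less than 6 mm up), at rest (under 0.02 m/s), within the pen's fences and with their centres at least 20 mm past the mouth line (pen y above -45 mm); knob, tin and centre each less than 15 mm from where they started (y of disc in the frame of pen between -0.045 and 0.065 m and x of disc in the frame of pen between -0.085 and 0.085 m and height (world z) of each of disc, square, ring below 0.006 m and linear speed of each of disc, square, ring below 0.02 m/s and y of square in the frame of pen between -0.045 and 0.065 m and x of square in the frame of pen between -0.085 and 0.085 m and y of ring in the frame of pen between -0.045 and 0.065 m and x of ring in the frame of pen between -0.085 and 0.085 m and distance of each of knob, tin, centre from where it was at the start of the episode below 0.015 m); the robot touches nothing.
It fails at once if an offcut is lifted or tipped over (its underside's centre more than 12 mm above the bench) (height (world z) of any of disc, square, ring above 0.012 m).
It fails at once if an offcut is flicked (faster than 0.6 m/s) (linear speed of any of disc, square, ring above 0.6 m/s).
It fails at once if the knob, the tin or the centre is displaced by more than 15 mm or knocked over (distance of any of knob, tin, centre from where it was at the start of the episode above 0.015 m or angle between any of knob, tin, centre's own z axis and vertical above 0.4 rad).
It also fails if it takes over 72 s, if anything falls off the work surface, if the arm or the gripper's body presses on something with over 40 N, if the wrist force passes 120 N, or if a joint passes its speed limit or range.

## Working session

There is one attempt and no reset: what is moved stays moved. The work goes in short steps, Python scripts to look and compute and a tool call to move; the robot and the scene stay as the last step left them, time stands still between calls to the robot, and variables do not carry over. Pictures are saved under pics/ and viewed, and the job is handed in when it is done.

Besides the shell and the picture viewer there is one more tool, called after "Request:" as name(argument=value, ...), one argument or row to a line, values as JSON. servo_tool: Moves the arm, as the interface text tells. Its arguments: {"type":"object","properties":{"rows":{"type":"array"}},"required":["rows"]}

```bash
ls; mkdir -p pics
python3 - <<'E'
from plant import telemetry, optics, ctrl
import cv2
print(telemetry.get_obs())
for n in ("top","side","wrist"):
    im=optics.snapshot(n); cv2.imwrite(f"pics/{n}0.png",im[:,:,::-1])
    c=optics.camera_info(n); print(n,c)
E
```

```text
pics
{'clock': 0.0, 'joint_pos': array([-5.46537182e+01,  2.05909830e+01,  6.33363705e-01, -2.11278568e-02,
       -7.01345908e+01, -1.65076018e+01]), 'qvel': array([ 0.0323724 ,  0.01694107,  0.02502423, -0.01937866, -0.10914157,
       -0.01283024]), 'tau': array([ 9.13797812e-04, -5.82720208e+01,  2.93062913e+01,  6.99699104e+00,
        6.91094989e-03, -1.58930366e-04]), 'tool_pos': array([ 0.21776549, -0.63832214,  0.18592155]), 'orientation': array([ 1.79905947e+02, -7.16065163e-03, -1.61168510e+02]), 'force': array([-0.24521876,  0.64989713,  0.25221882]), 'moment': array([-0.01698572,  0.01164507,  0.01508211]), 'opening': 0.08737600161319492}
top {'mtx': array([[515.77310539,   0.        , 280.33933158],
       [  0.        , 515.77310539, 206.30903883],
       [  0.        ,   0.        ,   1.        ]]), 'D': array([-0.0372828,  0.       ,  0.       ,  0.       ,  0.       ]), 'rvec': array([ 2.22948636, -2.17761969,  0.06718495]), 'tvec': array([-0.05205995,  0.60077121,  1.25620461])}
side {'mtx': array([[423.56594045,   0.        , 282.04810926],
       [  0.        , 423.56594045, 210.10268147],
       [  0.        ,   0.        ,   1.        ]]), 'D': array([0.02493069, 0.        , 0.        , 0.        , 0.        ]), 'rvec': array([ 2.27969619, -0.94962849,  0.32926785]), 'tvec': array([-0.44884647,  0.34961273,  0.55133097])}
wrist {'mtx': array([[354.59161426,   0.        , 275.27479436],
       [  0.        , 354.59161426, 202.39819512],
       [  0.        ,   0.        ,   1.        ]]), 'D': array([-0.02598898,  0.        ,  0.        ,  0.        ,  0.        ]), 'rvec': array([-1.7095567 , -2.38827687, -0.37580433]), 'tvec': array([ 0.67332783, -0.03704945,  0.39234594])}
```

View pics/top0.png

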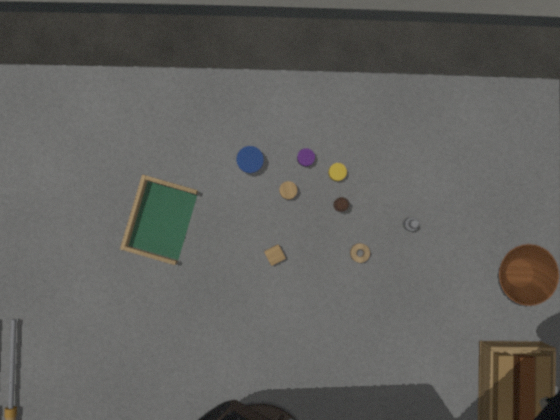

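View pics/side0.png

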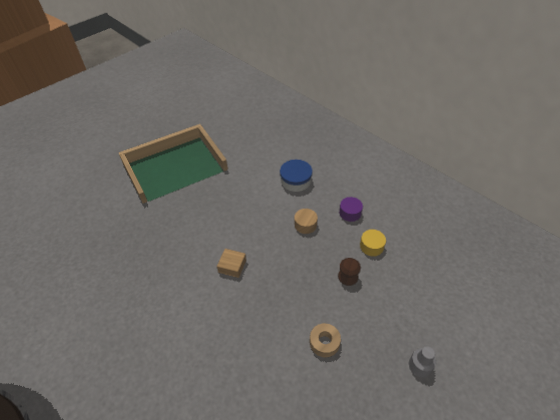

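The top view shows the pen at (160,220) with its mouth to the right. The offcuts are the disc (289,190), square (276,256) and ring (360,253). The bystanders are the knob (341,205), tin (250,160) and centre (412,224), with purple (306,158) and yellow (338,172) decoys. Next I measure them.

```bash
cat > h.py <<'E'
import numpy as np, cv2
from plant import telemetry, optics, ctrl
def ray(n,uv,z,c=None):
    c=c or optics.camera_info(n)
    p=cv2.undistortPoints(np.array(uv,float).reshape(-1,1,2),c["mtx"],c["D"]).reshape(-1,2)
    R=cv2.Rodrigues(c["rvec"])[0]; o=-R.T@c["tvec"]
    d=np.c_[p,np.ones(len(p))]@R
    return o+d*((z-o[2])/d[:,2])[:,None]
def comps(im,lo,hi,amin=60):
    h=cv2.cvtColor(im,cv2.COLOR_RGB2HSV)
    m=cv2.inRange(h,np.array(lo),np.array(hi))
    m=cv2.morphologyEx(m,cv2.MORPH_CLOSE,np.ones((3,3),np.uint8))
    n,l,s,c=cv2.connectedComponentsWithStats(m)
    return [(c[i],s[i],l==i) for i in range(1,n) if s[i][4]>amin]
E
python3 - <<'E'
from h import *
im=cv2.imread("pics/top0.png")[:,:,::-1].copy()
h=cv2.cvtColor(im,cv2.COLOR_RGB2HSV)
for p in [(289,190),(276,256),(352,253),(306,158),(338,172),(341,205),(250,160),(412,224),(160,220),(150,255),(300,300)]: print(p,h[p[1],p[0]])
for nm,lo,hi in (("wood",(8,70,90),(24,220,255)),("green",(60,90,40),(90,255,255)),("blue",(105,120,60),(125,255,255)),("purple",(126,80,50),(160,255,255)),("yellow",(22,180,120),(32,255,255)),("knob",(0,60,15),(15,255,70))):
    for c,s,m in comps(im,lo,hi):
        z={"wood":.022,"green":0,"blue":.03,"purple":.024,"yellow":.024,"knob":.042}[nm]
        cn=max(cv2.findContours(m.astype(np.uint8),0,2)[0],key=cv2.contourArea)
        r=cv2.minAreaRect(cn)
        print(nm,c.round(1),s,ray("top",c,z).round(4)[0],"rect",np.round(ray("top",cv2.boxPoints(r),z)[:,:2],3).tolist())
print("centre",ray("top",[(412,224)],.03))
E
```

```text
(289, 190) [ 19  98 149]
(276, 256) [ 19  96 143]
(352, 253) [ 18  80 143]
(306, 158) [140 119 118]
(338, 172) [ 24 151 171]
(341, 205) [10 93 74]
(250, 160) [109 144 119]
(412, 224) [100   6 120]
(160, 220) [74 94 98]
(150, 255) [ 19  91 137]
(300, 300) [  0   2 110]
wood [337.2 171.6] [328 163  19  19 279] [ 0.6904 -0.176   0.022 ] rect [[0.711, -0.153], [0.712, -0.197], [0.668, -0.198], [0.667, -0.154]]
wood [147.2 216.7] [121 175  76  89 768] [0.5683 0.2871 0.022 ] rect [[0.489, 0.351], [0.673, 0.304], [0.636, 0.168], [0.454, 0.216]]
wood [288. 190.] [280 182  17  17 243] [ 0.6421 -0.0556  0.022 ] rect [[0.661, -0.036], [0.662, -0.075], [0.623, -0.076], [0.622, -0.037]]
wood [274.6 254.5] [265 245  20  20 259] [ 0.4834 -0.0264  0.022 ] rect [[0.491, -0.0], [0.51, -0.035], [0.475, -0.054], [0.457, -0.019]]
wood [359.7 252.5] [351 244  19  19 229] [ 0.4929 -0.2347  0.022 ] rect [[0.513, -0.213], [0.514, -0.257], [0.47, -0.258], [0.469, -0.214]]
wood [532.  273.7] [ 501  244   59   62 1539] [ 0.4495 -0.6643  0.022 ] rect [[0.483, -0.569], [0.551, -0.681], [0.423, -0.761], [0.356, -0
[... 464 characters left out ...]
3] [0.715  0.0399 0.03  ] rect [[0.744, 0.072], [0.745, 0.011], [0.686, 0.009], [0.685, 0.07]]
purple [305.8 157. ] [298 149  17  17 233] [ 0.7244 -0.0976  0.024 ] rect [[0.744, -0.078], [0.745, -0.117], [0.705, -0.118], [0.704, -0.079]]
knob [340.9 204.8] [335 198  14  13  73] [ 0.6076 -0.1837  0.042 ] rect [[0.624, -0.169], [0.625, -0.201], [0.595, -0.201], [0.595, -0.17]]
knob [523.8 387.6] [ 512  353   26   67 1401] [ 0.1758 -0.6365  0.042 ] rect [[0.1, -0.608], [0.259, -0.606], [0.259, -0.668], [0.1, -0.67]]
knob [256.6 412.6] [227 402  62  18 355] [0.108  0.0075 0.042 ] rect [[0.098, 0.08], [0.134, 0.076], [0.117, -0.069], [0.082, -0.065]]
centre [[ 0.56548715 -0.36055004  0.03      ]]
```

Run:
```python
import cv2
im=cv2.imread("pics/top0.png")[130:280,110:430]
cv2.imwrite("pics/topz.png",cv2.resize(im,None,fx=2.5,fy=2.5,interpolation=cv2.INTER_CUBIC))
```

```text
(no output)
```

View pics/topz.png

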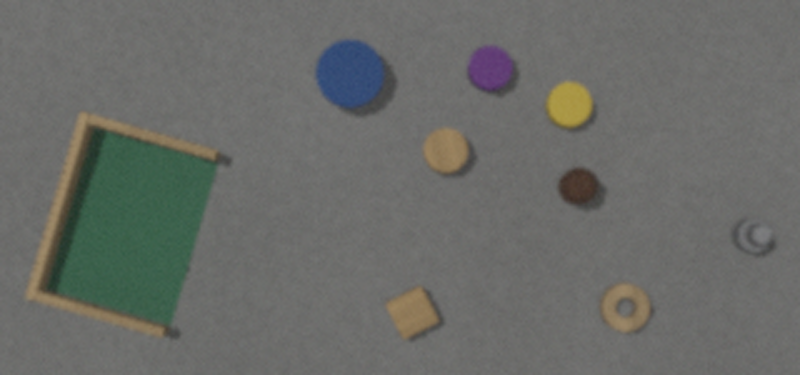

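```bash
cat >> h.py <<'E'
O=np.array([.5625,.257]); A=np.radians(-14.3)
EX=np.array([np.cos(A),np.sin(A)]); EY=np.array([-np.sin(A),np.cos(A)])
def w2p(p): d=np.asarray(p)[:2]-O; return np.array([d@EX,d@EY])
def p2w(x,y): return O+x*EX+y*EY
def behind(p,head,dist): # tcp so that object centre p is dist ahead, push along tool -x
    a=np.radians(head); return np.asarray(p)-dist*np.array([np.cos(a),np.sin(a)])
def plan(x,y,z,head,n,start=None):
    """n equal rows from start (x,y,z,yaw) to target; head=push heading, yaw=head-180"""
    if start is None:
        o=telemetry.get_obs(); start=(*o["tool_pos"],o["orientation"][2])
    x0,y0,z0,ps=start; yaw=head-180; dy=(yaw-ps+180)%360-180
    d=np.array([x-x0,y-y0,z-z0])/n
    for i in range(n):
        a=np.radians(ps+dy*i/n)
        print([round(d[0]*np.cos(a)+d[1]*np.sin(a),4),round(d[0]*np.sin(a)-d[1]*np.cos(a),4),round(-d[2],4)],round(-dy/n/6,3))
    return (x,y,z,ps+dy)
E
python3 - <<'E'
from h import *
im=cv2.imread("pics/side0.png")[:,:,::-1].copy()
for nm,lo,hi in (("wood",(8,70,60),(24,220,255)),("blue",(105,120,60),(125,255,255)),("green",(60,90,40),(90,255,255))):
    for c,s,m in comps(im,lo,hi): print(nm,c.round(0),s[4],ray("side",c,{"blue":.03,"green":0}.get(nm,.017))[0].round(3))
disc=np.array([.642,-.056]); pre=p2w(.042,-.085)
h=np.degrees(np.arctan2(*(pre-disc)[::-1])); print("disc head",h,pre,w2p(disc))
t=behind(disc,h,.05);print(t)
plan(*t,.187,h,18)
E
```

```text
wood [33. 49.] 6274 [0.554 0.915 0.017]
wood [167. 150.] 1679 [0.572 0.294 0.017]
wood [305. 221.] 480 [ 0.64  -0.057  0.017]
wood [372. 242.] 579 [ 0.688 -0.177  0.017]
wood [231. 263.] 594 [ 0.48  -0.029  0.017]
wood [349. 266.] 249 [ 0.62  -0.18   0.017]
wood [325. 340.] 758 [ 0.49  -0.237  0.017]
blue [296. 171.] 570 [0.713 0.039 0.03 ]
green [175. 170.] 2840 [0.556 0.249 0.   ]
disc head 105.18861821804963 [0.58220374 0.1642597 ] [ 0.15434744 -0.2836655 ]
[ 0.65509987 -0.10425343]
[np.float64(-0.0326), np.float64(0.0202), np.float64(-0.0)] -0.8
[np.float64(-0.0342), np.float64(0.0175), np.float64(-0.0)] -0.8
[np.float64(-0.0355), np.float64(0.0145), np.float64(-0.0)] -0.8
[np.float64(-0.0366), np.float64(0.0115), np.float64(-0.0)] -0.8
[np.float64(-0.0374), np.float64(0.0084), np.float64(-0.0)] -0.8
[np.float64(-0.038), np.float64(0.0053), np.float64(-0.0)] -0.8
[np.float64(-0.0383), np.float64(0.0021), np.float64(-0.0)] -0.8
[np.float64(-0.0383), np.float64(-0.0012), np.float64(-0.0)] -0.8
[np.float64(-0.0381), np.float64(-0.0044), np.float64(-0.0)] -0.8
[np.float64(-0.0376), np.float64(-0.0075), np.float64(-0.0)] -0.8
[np.float64(-0.0368), np.float64(-0.0106), np.float64(-0.0)] -0.8
[np.float64(-0.0358), np.float64(-0.0137), np.float64(-0.0)] -0.8
[np.float64(-0.0346), np.float64(-0.0166), np.float64(-0.0)] -0.8
[np.float64(-0.033), np.float64(-0.0195), np.float64(-0.0)] -0.8
[np.float64(-0.0313), np.float64(-0.0222), np.float64(-0.0)] -0.8
[np.float64(-0.0293), np.float64(-0.0247), np.float64(-0.0)] -0.8
[np.float64(-0.0272), np.float64(-0.0271), np.float64(-0.0)] -0.8
[np.float64(-0.0248), np.float64(-0.0292), np.float64(-0.0)] -0.8
```

Both views agree to within about 3 mm. Next I move over to a point behind the disc, partly closing the fingers to form a V.

Request:
servo_tool(
  rows=[
    [[-0.033,0.02,0],[0,0,-0.8],0.77],
    [[-0.034,0.0175,0],[0,0,-0.8],0.77],
    [[-0.0355,0.0145,0],[0,0,-0.8],0.77],
    [[-0.0365,0.0115,0],[0,0,-0.8],0.77],
    [[-0.0375,0.0085,0],[0,0,-0.8],0.77],
    [[-0.038,0.005,0],[0,0,-0.8],0.77],
    [[-0.038,0.002,0],[0,0,-0.8],0.77],
    [[-0.038,-0.001,0],[0,0,-0.8],0.77],
    [[-0.038,-0.0045,0],[0,0,-0.8],0.77],
    [[-0.0375,-0.0075,0],[0,0,-0.8],0.77],
    [[-0.037,-0.0105,0],[0,0,-0.8],0.77],
    [[-0.036,-0.0135,0],[0,0,-0.8],0.77],
    [[-0.0345,-0.0165,0],[0,0,-0.8],0.77],
    [[-0.033,-0.0195,0],[0,0,-0.8],0.77],
    [[-0.031,-0.022,0],[0,0,-0.8],0.77],
    [[-0.029,-0.0245,0],[0,0,-0.8],0.77],
    [[-0.027,-0.027,0],[0,0,-0.8],0.77],
    [[-0.025,-0.029,0],[0,0,-0.8],0.77],
    [[0,0,0],[0,0,0],0.77],
    [[0,0,0],[0,0,0],0.77],
  ],
)

```text
clock: 1.82
tool_pos: [0.6546, -0.1037, 0.1856]
orientation: [179.9, 0.0, -74.6]
force: [0.8, 0.2, -0.9]
opening: 0.0199
```

Run:
```python
from h import *
o=telemetry.get_obs();print(o["tool_pos"],o["orientation"],o["opening"],o["force"])
h=105;t=behind([.642,-.056],h,.05);plan(*t,.006,h,1)
```

```text
[ 0.6546006  -0.10366616  0.18563008] [ 1.79907518e+02  2.56180404e-02 -7.45984461e+01] 0.019918390112223627 [ 0.75345535  0.1642098  -0.88299541]
[np.float64(0.0007), np.float64(-0.0002), np.float64(0.1796)] 0.067
```

Request:
servo_tool(
  rows=[
    [[0,0,0.03],[0,0,0],0.77],
    [[0,0,0.03],[0,0,0],0.77],
    [[0,0,0.03],[0,0,0],0.77],
    [[0,0,0.03],[0,0,0],0.77],
    [[0,0,0.03],[0,0,0],0.77],
    [[0,0,0.02],[0,0,0],0.77],
    [[0,0,0.009],[0,0,0],0.77],
    [[0,0,0],[0,0,0],0.77],
    [[-0.006,0,0],[0,0,0],0.77],
    [[-0.006,0,0],[0,0,0],0.77],
    [[-0.006,0,0],[0,0,0],0.77],
    [[-0.006,0,0],[0,0,0],0.77],
    [[-0.008,0,0],[0,0,0],0.77],
    [[-0.01,0,0],[0,0,0],0.77],
    [[-0.01,0,0],[0,0,0],0.77],
    [[-0.01,0,0],[0,0,0],0.77],
    [[-0.01,0,0],[0,0,0],0.77],
    [[-0.008,0,0],[0,0,0],0.77],
    [[0,0,0],[0,0,0],0.77],
  ],
)

```text
clock: 3.4
tool_pos: [0.6326, -0.0268, 0.0079]
orientation: [180.0, 0.0, -74.7]
force: [-0.2, -0.2, 0.5]
opening: 0.02
```

Run:
```python
from h import *
im=optics.snapshot("side"); cv2.imwrite("pics/s1.png",im[:,:,::-1])
for c,s,m in comps(im,(8,70,60),(24,220,255)): print(c.round(0),s[4],ray("side",c,.017)[0].round(3))
```

```text
[33. 49.] 6269 [0.554 0.915 0.017]
[167. 150.] 1669 [0.572 0.294 0.017]
[305. 221.] 476 [ 0.639 -0.057  0.017]
[372. 242.] 579 [ 0.688 -0.177  0.017]
[231. 263.] 601 [ 0.48  -0.029  0.017]
[355. 267.] 90 [ 0.624 -0.188  0.017]
[325. 340.] 758 [ 0.49  -0.237  0.017]
[  6. 407.] 200 [0.11  0.014 0.017]
```

View pics/s1.png

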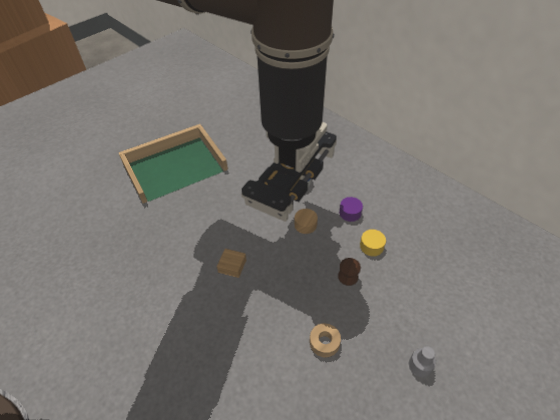

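Run:
```python
from h import *
o=telemetry.get_obs();print(o["tool_pos"],o["joint_pos"])
for n in("side","top"):
    c=optics.camera_info(n); p=o["tool_pos"]
    print(n,cv2.projectPoints(np.array([p,p+[0,0,.066],[.642,-.056,.012]]),c["rvec"],c["tvec"],c["mtx"],c["D"])[0].reshape(-1,2).round(0).tolist())
im=optics.snapshot("side")
a=cv2.resize(im[120:280,180:380],(800,640))[:600]; cv2.imwrite("pics/s2.png",a[:,:,::-1])
im=optics.snapshot("wrist"); cv2.imwrite("pics/w2.png",im[:,:,::-1])
im=optics.snapshot("top"); cv2.imwrite("pics/t2.png",im[:,:,::-1])
```

```text
[ 0.63276882 -0.02746209  0.00792128] [ 1.51428019e+01  2.59052089e+01 -1.67771030e+01  7.47911877e-04
 -4.73191197e+01  1.81121866e-01]
side [[292.0, 217.0], [292.0, 194.0], [306.0, 221.0]]
top [[276.0, 194.0], [277.0, 192.0], [288.0, 190.0]]
```

View pics/s2.png

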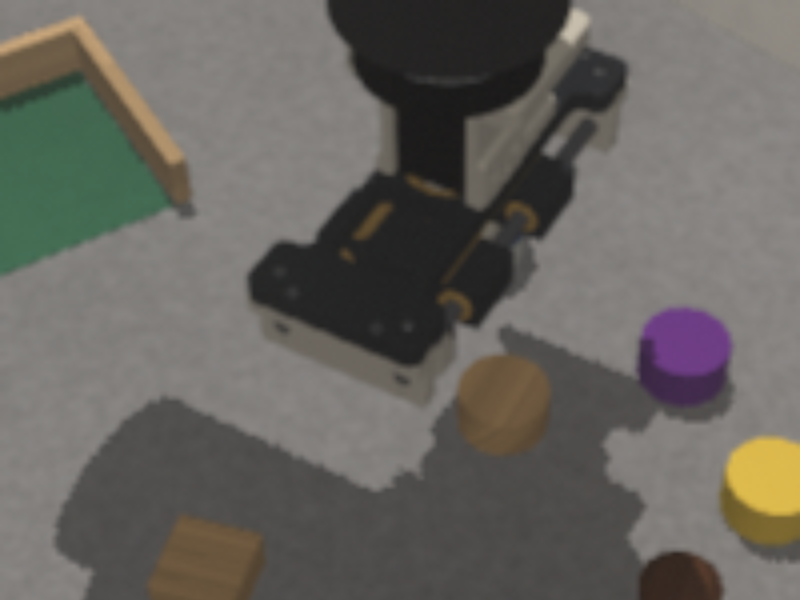

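View pics/w2.png

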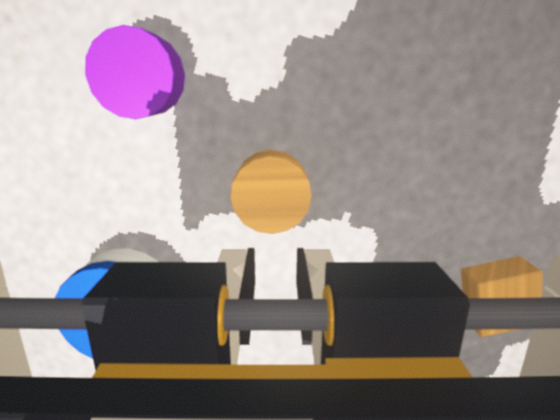

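View pics/t2.png

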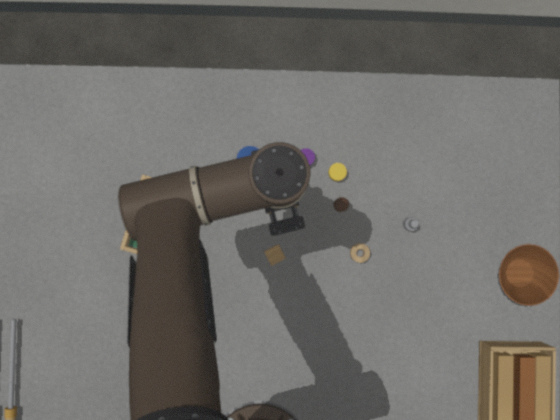

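Run:
```python
from h import *
o=telemetry.get_obs();p=o["tool_pos"]
c=optics.camera_info("wrist"); R=cv2.Rodrigues(c["rvec"])[0]; print("cam",-R.T@c["tvec"],"axis",R[2])
pts=np.array([p,p+[0,0,.019],p+[0,0,.066],p+[0,-.0095,0],p+[0,.0095,0],[.642,-.056,.024]])
print(cv2.projectPoints(pts,c["rvec"],c["tvec"],c["mtx"],c["D"])[0].reshape(-1,2).round(0).tolist())
im=cv2.imread("pics/w2.png")[:,:,::-1].copy()
for q,s,m in comps(im,(8,70,60),(24,220,255),1500): print(q.round(0),s,ray("wrist",q,.024)[0].round(3))
```

```text
cam [ 0.65321301 -0.10882985  0.20612987] axis [-0.08147439  0.29597538 -0.9517145 ]
[[272.0, 232.0], [272.0, 245.0], [271.0, 291.0], [277.0, 218.0], [268.0, 246.0], [269.0, 194.0]]
[271. 192.] [ 230  149   82   85 5361] [ 0.642 -0.057  0.024]
[503. 280.] [ 461  256   82   43 2964] [ 0.496 -0.041  0.024]
[296. 370.] [  92  356  380   24 6940] [0.596 0.053 0.024]
```

Run:
```python
from h import *
o=telemetry.get_obs();p=o["tool_pos"];a=np.radians(o["orientation"][2])
im=cv2.imread("pics/w2.png")
c=optics.camera_info("wrist")
X=np.array([np.cos(a),np.sin(a),0]);Y=np.array([np.sin(a),-np.cos(a),0])
for h in (0,.02,.03,.047):
    for sx in(-.0095,.0095):
        q=np.array([p+sx*X+sy*Y+[0,0,h] for sy in(-.01,.01)])
        u=cv2.projectPoints(q,c["rvec"],c["tvec"],c["mtx"],c["D"])[0].reshape(-1,2); print(h,sx,u.round(1).tolist())
z=cv2.resize(im[210:350,190:360],None,fx=4.2,fy=4.2,interpolation=cv2.INTER_CUBIC)
cv2.imwrite("pics/w2z.png",z)
cv2.imwrite("pics/w0z.png",cv2.imread("pics/wrist0.png"))
```

```text
0 -0.0095 [[256.2, 246.2], [288.8, 246.2]]
0 0.0095 [[255.6, 217.1], [289.2, 217.0]]
0.02 -0.0095 [[254.4, 261.4], [290.2, 261.3]]
0.02 0.0095 [[253.7, 229.8], [290.6, 229.8]]
0.03 -0.0095 [[253.4, 270.1], [290.9, 270.1]]
0.03 0.0095 [[252.6, 237.2], [291.4, 237.2]]
0.047 -0.0095 [[251.3, 287.1], [292.4, 287.1]]
0.047 0.0095 [[250.5, 251.7], [293.0, 251.7]]
```

View pics/w2z.png

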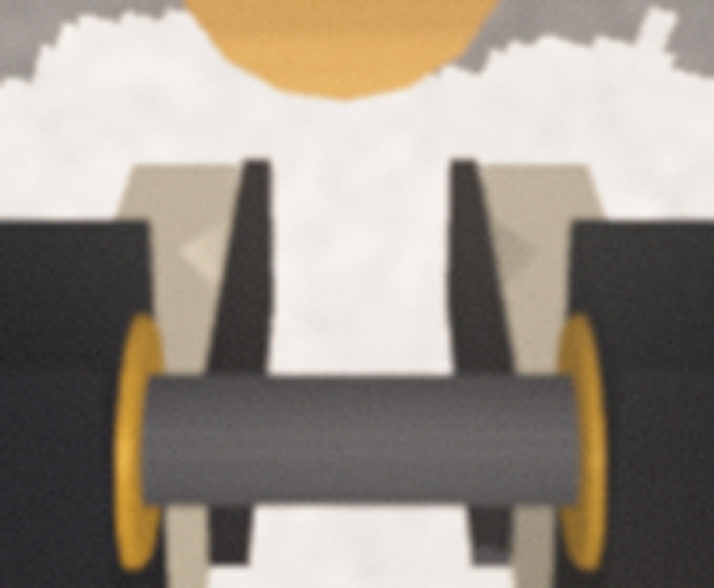

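View pics/w0z.png

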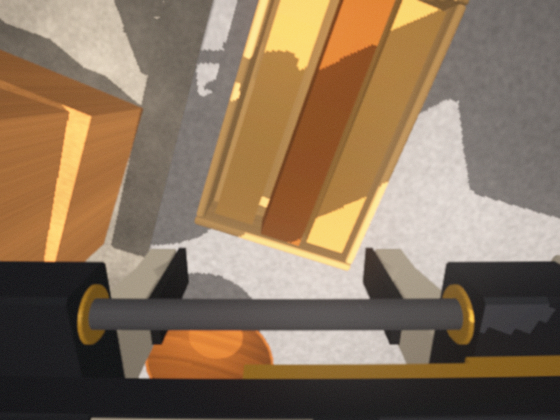

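The fingers passed over the disc without touching it. In the wrist picture, the pad tips at (254,248) and (297,248) have a 43 px gap for a 20 mm opening. That puts them about 0.17 m from the camera, roughly 40 mm higher than the reported TCP. I'll go back behind the disc the same way and feel for the real tip height.

Request:
servo_tool(
  rows=[
    [[0,0,-0.01],[0,0,0],0.77],
    [[0,0,-0.01],[0,0,0],0.77],
    [[0.02,0,0],[0,0,0],0.77],
    [[0.02,0,0],[0,0,0],0.77],
    [[0.02,0,0],[0,0,0],0.77],
    [[0.02,0,0],[0,0,0],0.77],
    [[0,0,0],[0,0,0],0.77],
    [[0,0,0.01],[0,0,0],0.77],
    [[0,0,0.01],[0,0,0],0.77],
    [[0,0,0],[0,0,0],0.77],
  ],
)

```text
clock: 4.43
tool_pos: [0.652, -0.1052, 0.0054]
orientation: [179.8, 0.1, -74.8]
force: [-0.4, 0.7, -0.7]
opening: 0.0203
```

Run:
```python
from h import *
o=telemetry.get_obs();p=o["tool_pos"];print(p,o["force"],o["opening"])
for n in("side","wrist"):
    im=optics.snapshot(n); cv2.imwrite(f"pics/{n}3.png",im[:,:,::-1])
    if n=="side": cv2.imwrite("pics/s3z.png",cv2.resize(im[120:280,200:400],(750,600),interpolation=cv2.INTER_CUBIC)[:,:,::-1])
c=optics.camera_info("side")
for h in(0,.02,.043,.066): print(h,((cv2.projectPoints(p+[0,0,h],c["rvec"],c["tvec"],c["mtx"],c["D"])[0].ravel()-[200,120])*3.75).round())
```

```text
[ 0.65203622 -0.10522826  0.00542435] [-0.4243894   0.65391391 -0.68758548] 0.0202646699193543
0 [482. 431.]
0.02 [485. 406.]
0.043 [489. 377.]
0.066 [492. 346.]
```

View pics/s3z.png

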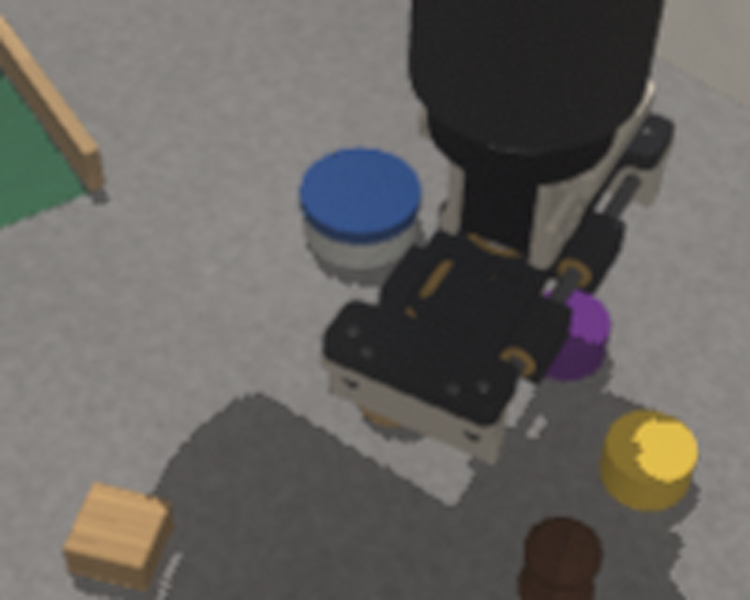

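View pics/wrist3.png

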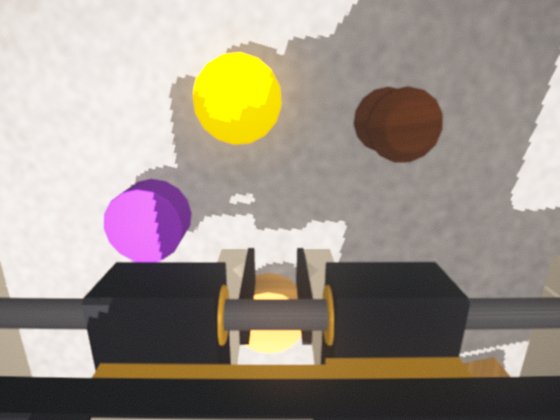

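Request:
servo_tool(
  rows=[
    [[0,0,0.005],[0,0,0],0.77],
    [[0,0,0.005],[0,0,0],0.77],
    [[0,0,0.005],[0,0,0],0.77],
    [[0,0,0],[0,0,0],0.77],
  ],
)

```text
clock: 4.87
tool_pos: [0.653, -0.1054, -0.0085]
orientation: [179.9, 0.0, -74.8]
force: [-0.9, 0.2, -0.5]
opening: 0.0201
```

The reported TCP is now below the bench and there is still no contact force, so the fingers really are shorter than stated. I'll continue down carefully.

Request:
servo_tool(
  rows=[
    [[0,0,0.005],[0,0,0],0.77],
    [[0,0,0.005],[0,0,0],0.77],
    [[0,0,0],[0,0,0],0.77],
  ],
)

```text
clock: 5.12
tool_pos: [0.6532, -0.1057, -0.0184]
orientation: [179.9, 0.0, -74.8]
force: [-0.3, 0.1, -0.6]
opening: 0.0204
```

Run:
```python
from h import *
o=telemetry.get_obs();p=o["tool_pos"];print(p,o["force"],o["opening"])
c=optics.camera_info("wrist");print(-cv2.Rodrigues(c["rvec"])[0].T@c["tvec"]-p)
for n in("side","wrist"):
    im=optics.snapshot(n); cv2.imwrite(f"pics/{n}4.png",im[:,:,::-1])
    if n=="side": cv2.imwrite("pics/s4z.png",cv2.resize(im[120:280,200:400],(750,600),interpolation=cv2.INTER_CUBIC)[:,:,::-1])
```

```text
[ 0.65318629 -0.10567644 -0.01837534] [-0.32127851  0.11783507 -0.57168826] 0.020370521925597775
[ 0.02049263 -0.08018216  0.19824701]
```

View pics/s4z.png

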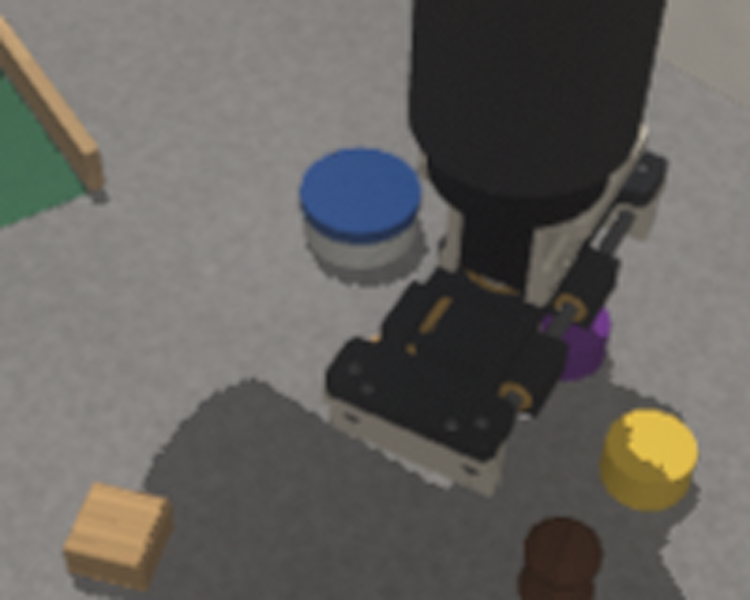

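View pics/wrist4.png

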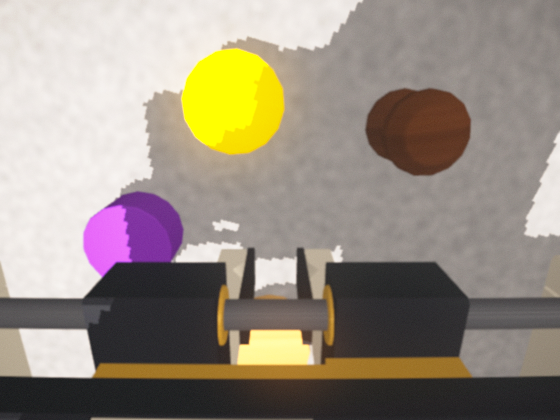

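Run:
```python
from h import *
p=np.array([.6532,-.1057,-.0184]);a=np.radians(-74.8)
X=np.array([np.cos(a),np.sin(a),0]);Y=np.array([np.sin(a),-np.cos(a),0])
for uv in [(490,492),(330,420),(328,372),(497,455)]:
    u=[200+uv[0]/3.75,120+uv[1]/3.75]
    P,Q=ray("side",[u],0)[0],ray("side",[u],.1)[0]; d=Q-P
    t=((p+.0965*Y-P)@Y)/(d@Y); r=P+t*d; print(uv,"z",r[2].round(3),"toolx",((r-p)@X).round(3), "at z=0:",((P-p)@Y).round(3))
```

```text
(490, 492) z 0.103 toolx 0.041 at z=0: 0.029
(330, 420) z 0.103 toolx -0.034 at z=0: 0.029
(328, 372) z 0.135 toolx -0.035 at z=0: 0.002
(497, 455) z 0.129 toolx 0.042 at z=0: 0.007
```

The body's underside at (331,251) triangulates to z≈0.103, with a width of ±38 mm as expected. The whole hand therefore sits about 45–55 mm higher than reported. I'll keep lowering until I feel the bench.

Request:
servo_tool(
  rows=[
    [[0,0,0.005],[0,0,0],0.77],
    [[0,0,0.005],[0,0,0],0.77],
    [[0,0,0.003],[0,0,0],0.77],
    [[0,0,0.002],[0,0,0],0.77],
    [[0,0,0],[0,0,0],0.77],
  ],
)

```text
clock: 5.63
tool_pos: [0.6535, -0.1057, -0.0329]
orientation: [179.9, 0.0, -74.8]
force: [-0.8, -0.5, -0.1]
opening: 0.0208
```

Request:
servo_tool(
  rows=[
    [[0,0,0.002],[0,0,0],0.77],
    [[0,0,0.002],[0,0,0],0.77],
    [[0,0,0.002],[0,0,0],0.77],
    [[0,0,0],[0,0,0],0.77],
  ],
)

```text
clock: 5.97
tool_pos: [0.6537, -0.1057, -0.0386]
orientation: [180.0, 0.0, -74.8]
force: [0.2, -0.3, -1.0]
opening: 0.0201
```

Run:
```python
from h import *
im=optics.snapshot("wrist"); cv2.imwrite("pics/w5.png",im[:,:,::-1])
im=optics.snapshot("side"); cv2.imwrite("pics/s5z.png",cv2.resize(im[120:280,200:400],(750,600),interpolation=cv2.INTER_CUBIC)[:,:,::-1])
```

```text
(no output)
```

View pics/w5.png

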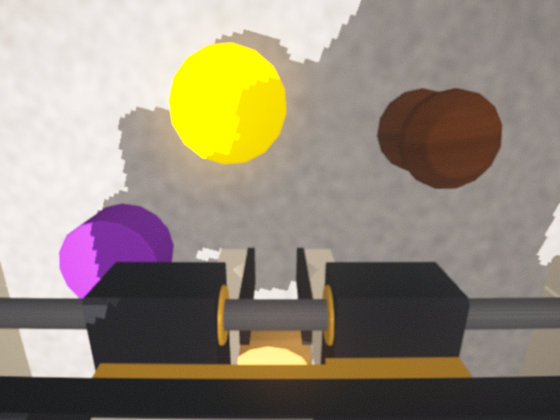

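View pics/s5z.png

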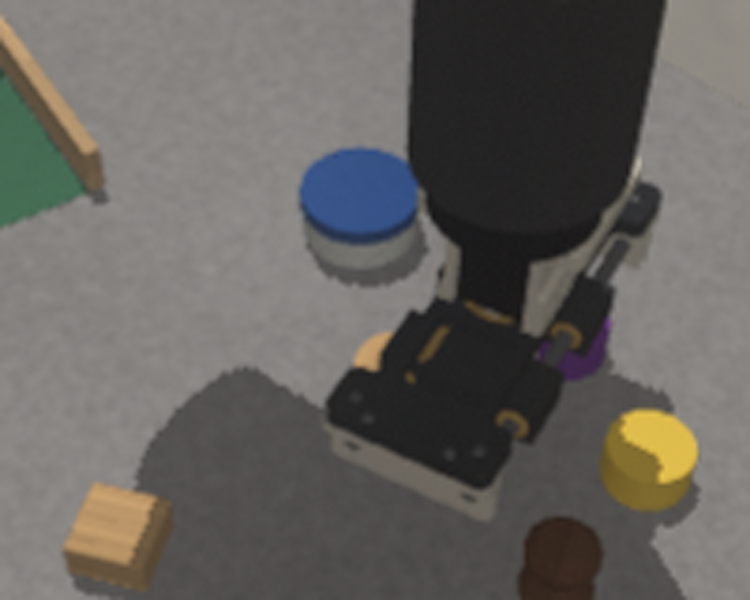

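Request:
servo_tool(
  rows=[
    [[0,0,0.002],[0,0,0],0.77],
    [[0,0,0.002],[0,0,0],0.77],
    [[0,0,0],[0,0,0],0.77],
  ],
)

```text
clock: 6.32
tool_pos: [0.6544, -0.1057, -0.0395]
orientation: [-179.9, -0.0, -74.7]
force: [-7.2, 1.4, 20.1]
opening: 0.0199
```

I feel the bench at a reported z of −0.040, so the offset is about 40 mm. I'll lift 9 mm to put the tips about 6 mm up and start pushing the disc.

Request:
servo_tool(
  rows=[
    [[0,0,-0.009],[0,0,0],0.77],
    [[0,-0.001,0],[0,0,0],0.77],
    [[-0.005,0,0],[0,0,0],0.77],
    [[-0.006,0,0],[0,0,0],0.77],
    [[-0.006,0,0],[0,0,0],0.77],
    [[-0.006,0,0],[0,0,0],0.77],
    [[-0.008,0,0],[0,0,0],0.77],
    [[-0.01,0,0],[0,0,0],0.77],
    [[-0.01,0,0],[0,0,0],0.77],
    [[-0.01,0,0],[0,0,0],0.77],
    [[-0.01,0,0],[0,0,0],0.77],
    [[-0.01,0,0],[0,0,0],0.77],
    [[-0.01,0,0],[0,0,0],0.77],
    [[-0.01,0,0],[0,0,0],0.77],
    [[-0.008,0,0],[0,0,0],0.77],
    [[-0.005,0,0],[0,0,0],0.77],
    [[0,0,0],[0,0,0],0.77],
  ],
)

```text
clock: 7.73
tool_pos: [0.6248, 0.0057, -0.033]
orientation: [-180.0, 0.0, -74.7]
force: [0.1, 0.3, 0.3]
opening: 0.02
```

```bash
cat >> h.py <<'E'
def look(k,names=("top","side")):
    o=telemetry.get_obs();print("tcp",o["tool_pos"].round(4),"yaw",o["orientation"][2].round(1),"F",o["force"].round(1),"t",round(o["clock"],2),"pen",w2p(o["tool_pos"]).round(3))
    for n in names:
        im=optics.snapshot(n); cv2.imwrite(f"pics/{n}_{k}.png",im[:,:,::-1])
        for c,s,m in comps(im,(8,70,50),(24,220,255)):
            q=ray(n,c,.022 if n=="top" else .017)[0]
            if .4<q[0]<.75 and -.3<q[1]<.4: print(n,c.round(0),s[4],q.round(3),"pen",w2p(q).round(3))
E
python3 -c "
from h import *
look('d1')"
```

```text
tcp [ 0.6248  0.0057 -0.033 ] yaw -74.7 F [0.1 0.3 0.3] t 7.73 pen [ 0.122 -0.228]
top [337. 171.] 206 [ 0.691 -0.176  0.022] pen [ 0.232 -0.388]
top [148. 182.] 169 [0.653 0.288 0.022] pen [0.08  0.052]
top [341. 204.] 136 [ 0.611 -0.186  0.022] pen [ 0.156 -0.418]
top [275. 255.] 257 [ 0.483 -0.026  0.022] pen [-0.007 -0.294]
top [360. 252.] 218 [ 0.493 -0.235  0.022] pen [ 0.054 -0.494]
side [167. 150.] 1671 [0.572 0.294 0.017] pen [0.    0.038]
side [372. 242.] 578 [ 0.688 -0.177  0.017] pen [ 0.228 -0.39 ]
side [231. 263.] 601 [ 0.48  -0.029  0.017] pen [-0.009 -0.297]
side [349. 271.] 459 [ 0.611 -0.186  0.017] pen [ 0.156 -0.417]
side [325. 340.] 754 [ 0.49  -0.237  0.017] pen [ 0.052 -0.497]
```

View pics/side_d1.png

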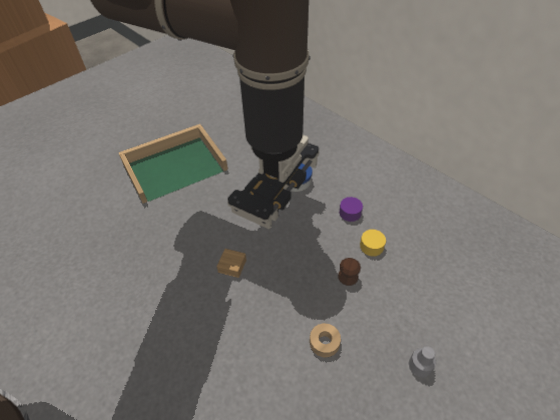

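Request:
servo_tool(
  rows=[
    [[-0.006,0,0],[0,0,0],0.77],
    [[-0.008,0,0],[0,0,0],0.77],
    [[-0.01,0,0],[0,0,0],0.77],
    [[-0.01,0,0],[0,0,0],0.77],
    [[-0.01,0,0],[0,0,0],0.77],
    [[-0.01,0,0],[0,0,0],0.77],
    [[-0.01,0,0],[0,0,0],0.77],
    [[-0.01,0,0],[0,0,0],0.77],
    [[-0.01,0,0],[0,0,0],0.77],
    [[-0.01,0,0],[0,0,0],0.77],
    [[-0.01,0,0],[0,0,0],0.77],
    [[-0.01,0,0],[0,0,0],0.77],
    [[-0.008,0,0],[0,0,0],0.77],
    [[-0.005,0,0],[0,0,0],0.77],
    [[0,0,0],[0,0,0],0.77],
  ],
)

```text
clock: 9.08
tool_pos: [0.5914, 0.1282, -0.0331]
orientation: [-180.0, 0.0, -74.7]
force: [0.0, -0.5, -0.8]
opening: 0.0196
```

```bash
python3 -c "
from h import *
look('d2',('side','wrist'))
o=telemetry.get_obs();p=o['tool_pos'];y=o['orientation'][2]
C=behind(p[:2],y+180,-.0287); print('disc est',C,w2p(C))
t=behind(C,75.7,.0287); s=plan(*t,-.033,75.7,8)
e=p2w(.042,.035); print('then heading',np.degrees(np.arctan2(*(e-C)[::-1])),np.linalg.norm(e-C))
"
```

```text
tcp [ 0.5914  0.1282 -0.0331] yaw -74.7 F [ 0.  -0.5 -0.8] t 9.08 pen [ 0.06  -0.118]
side [153. 152.] 1266 [0.548 0.311 0.017] pen [-0.028  0.049]
side [225. 165.] 145 [0.631 0.169 0.017] pen [ 0.089 -0.068]
side [198. 162.] 61 [0.596 0.216 0.017] pen [ 0.042 -0.031]
side [372. 242.] 579 [ 0.688 -0.177  0.017] pen [ 0.229 -0.39 ]
side [231. 263.] 600 [ 0.48  -0.029  0.017] pen [-0.009 -0.297]
side [349. 271.] 456 [ 0.611 -0.185  0.017] pen [ 0.156 -0.417]
side [325. 340.] 754 [ 0.49  -0.237  0.017] pen [ 0.052 -0.497]
wrist [277. 288.] 1134 [0.587 0.135 0.017] pen [ 0.054 -0.113]
wrist [222. 316.] 585 [0.609 0.157 0.017] pen [ 0.07  -0.086]
wrist [298. 369.] 9613 [0.564 0.178 0.017] pen [ 0.021 -0.076]
wrist [279. 337.] 500 [0.579 0.161 0.017] pen [ 0.039 -0.089]
disc est [0.58394282 0.15488749] [ 0.04600012 -0.09365227]
[np.float64(-0.0005), np.float64(0.0018), np.float64(-0.0)] 0.616
[np.float64(-0.0004), np.float64(0.0018), np.float64(-0.0)] 0.616
[np.float64(-0.0002), np.float64(0.0018), np.float64(-0.0)] 0.616
[np.float64(-0.0001), np.float64(0.0018), np.float64(-0.0)] 0.616
[np.float64(0.0), np.float64(0.0018), np.float64(-0.0)] 0.616
[np.float64(0.0001), np.float64(0.0018), np.float64(-0.0)] 0.616
[np.float64(0.0002), np.float64(0.0018), np.float64(-0.0)] 0.616
[np.float64(0.0004), np.float64(0.0018), np.float64(-0.0)] 0.616
then heading 77.4808966566493 0.12871444557301767
```

View pics/side_d2.png

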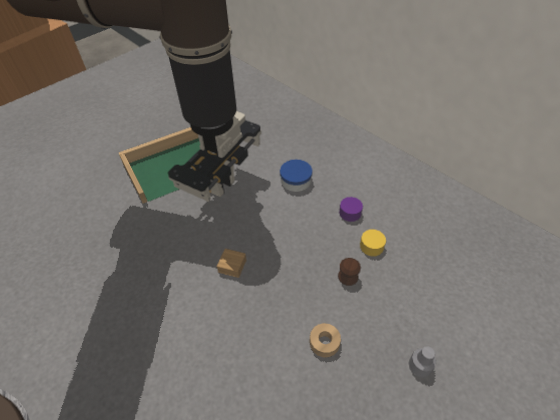

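View pics/wrist_d2.png

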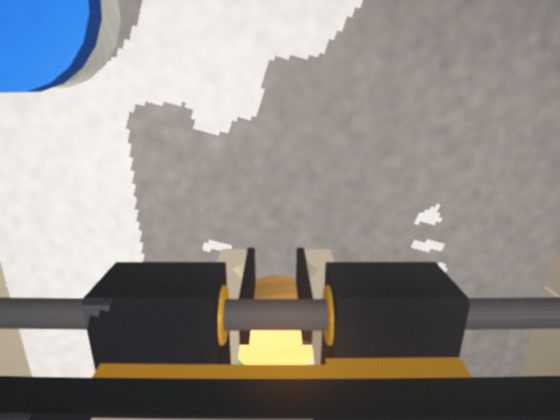

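The wrist view shows the disc nested centrally at about (277,300). Next I pivot about it by 30° and push it into the pen.

Request:
servo_tool(
  rows=[
    [[-0.0008,0.0018,0],[0,0,0.6],0.77],
    [[-0.0007,0.0018,0],[0,0,0.6],0.77],
    [[-0.0005,0.0018,0],[0,0,0.6],0.77],
    [[-0.0004,0.0018,0],[0,0,0.6],0.77],
    [[-0.0004,0.0018,0],[0,0,0.6],0.77],
    [[-0.0003,0.0018,0],[0,0,0.6],0.77],
    [[-0.0002,0.0018,0],[0,0,0.6],0.77],
    [[0,0.0018,0],[0,0,0.6],0.77],
    [[-0.006,0,0],[0,0,0],0.77],
    [[-0.008,0,0],[0,0,0],0.77],
    [[-0.01,0,0],[0,0,0],0.77],
    [[-0.01,0,0],[0,0,0],0.77],
    [[-0.01,0,0],[0,0,0],0.77],
    [[-0.01,0,0],[0,0,0],0.77],
    [[-0.01,0,0],[0,0,0],0.77],
    [[-0.01,0,0],[0,0,0],0.77],
    [[-0.006,0,0],[0,0,0],0.77],
    [[0,0,0],[0,0,0],0.77],
  ],
)

```text
clock: 10.68
tool_pos: [0.5961, 0.2091, -0.0332]
orientation: [-180.0, 0.0, -103.5]
force: [0.3, 0.5, 0.3]
opening: 0.0204
```

```bash
python3 -c "
from h import *
look('d3',('side','wrist'))
"
```

```text
tcp [ 0.5961  0.2091 -0.0332] yaw -103.5 F [0.3 0.5 0.3] t 10.68 pen [ 0.044 -0.038]
side [169. 136.] 89 [0.603 0.33  0.017] pen [0.021 0.08 ]
side [193. 142.] 151 [0.629 0.274 0.017] pen [0.06  0.033]
side [134. 165.] 586 [0.496 0.306 0.017] pen [-0.077  0.031]
side [199. 158.] 124 [0.605 0.225 0.017] pen [ 0.049 -0.021]
side [220. 158.] 162 [0.636 0.191 0.017] pen [ 0.088 -0.046]
side [372. 242.] 579 [ 0.688 -0.177  0.017] pen [ 0.229 -0.39 ]
side [231. 262.] 607 [ 0.48  -0.028  0.017] pen [-0.009 -0.297]
side [349. 271.] 455 [ 0.611 -0.185  0.017] pen [ 0.156 -0.417]
side [325. 340.] 754 [ 0.49  -0.237  0.017] pen [ 0.052 -0.497]
wrist [177. 236.] 1999 [0.632 0.178 0.017] pen [ 0.087 -0.059]
wrist [540. 255.] 2239 [0.471 0.228 0.017] pen [-0.082 -0.051]
wrist [277. 289.] 1099 [0.595 0.216 0.017] pen [ 0.041 -0.032]
wrist [292. 365.] 10365 [0.597 0.262 0.017] pen [0.033 0.013]
wrist [272. 337.] 443 [0.603 0.242 0.017] pen [ 0.043 -0.005]
wrist [513. 353.] 1229 [0.484 0.282 0.017] pen [-0.082  0.005]
```

View pics/side_d3.png

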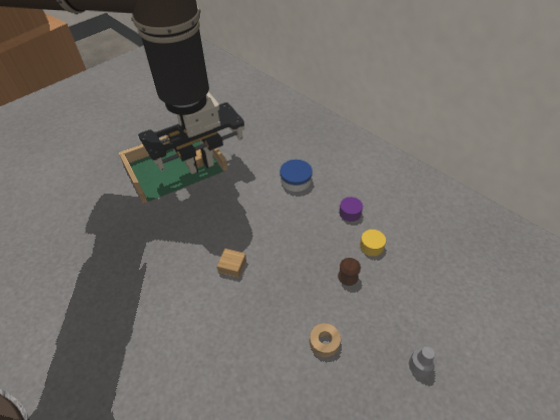

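View pics/wrist_d3.png

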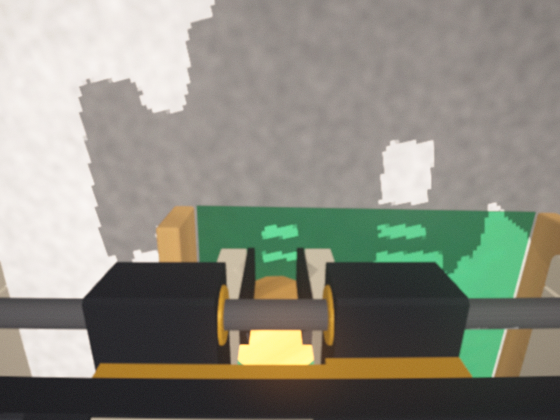

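Request:
servo_tool(
  rows=[
    [[-0.006,0,0],[0,0,0],0.77],
    [[-0.008,0,0],[0,0,0],0.77],
    [[-0.009,0,0],[0,0,0],0.77],
    [[-0.009,0,0],[0,0,0],0.77],
    [[-0.008,0,0],[0,0,0],0.77],
    [[-0.005,0,0],[0,0,0],0.77],
    [[0,0,0],[0,0,0],0.77],
    [[0.01,0,0],[0,0,0],0.77],
    [[0.015,0,-0.01],[0,0,0],0.77],
    [[0.02,0,-0.025],[0,0,0],0.77],
    [[0.03,0,-0.03],[0,0,0],0.77],
    [[0,0,0],[0,0,0],0.77],
  ],
)

```text
clock: 11.78
tool_pos: [0.5894, 0.175, 0.0371]
orientation: [-179.8, 0.2, -103.7]
force: [0.2, 0.2, -0.1]
opening: 0.0201
```

```bash
python3 -c "
from h import *
look('d4',('side',))
S=np.array([.4825,-.027]); e=p2w(-.042,.03); h=np.degrees(np.arctan2(*(e-S)[::-1])); print(h,np.linalg.norm(e-S))
t=behind(S,h,.065);print(t)
plan(*t,.03,h,9)
"
```

```text
tcp [0.5894 0.175  0.0371] yaw -103.7 F [ 0.2  0.2 -0.1] t 11.78 pen [ 0.046 -0.073]
side [172. 114.] 70 [0.655 0.392 0.017] pen [0.056 0.153]
side [184. 135.] 517 [0.629 0.308 0.017] pen [0.052 0.065]
side [136. 162.] 700 [0.504 0.31  0.017] pen [-0.07   0.036]
side [220. 158.] 157 [0.636 0.191 0.017] pen [ 0.088 -0.046]
side [372. 242.] 579 [ 0.688 -0.177  0.017] pen [ 0.229 -0.39 ]
side [231. 263.] 600 [ 0.48  -0.029  0.017] pen [-0.009 -0.297]
side [349. 271.] 456 [ 0.611 -0.186  0.017] pen [ 0.156 -0.417]
side [325. 340.] 755 [ 0.49  -0.237  0.017] pen [ 0.052 -0.497]
81.7822555276791 0.3268000092666795
[ 0.4732092  -0.09133258]
[np.float64(0.032), np.float64(0.0055), np.float64(0.0006)] -0.101
[np.float64(0.0319), np.float64(0.0059), np.float64(0.0006)] -0.101
[np.float64(0.0318), np.float64(0.0062), np.float64(0.0006)] -0.101
[np.float64(0.0318), np.float64(0.0065), np.float64(0.0006)] -0.101
[np.float64(0.0317), np.float64(0.0069), np.float64(0.0006)] -0.101
[np.float64(0.0316), np.float64(0.0072), np.float64(0.0006)] -0.101
[np.float64(0.0315), np.float64(0.0075), np.float64(0.0006)] -0.101
[np.float64(0.0315), np.float64(0.0079), np.float64(0.0006)] -0.101
[np.float64(0.0314), np.float64(0.0082), np.float64(0.0006)] -0.101
```

View pics/side_d4.png

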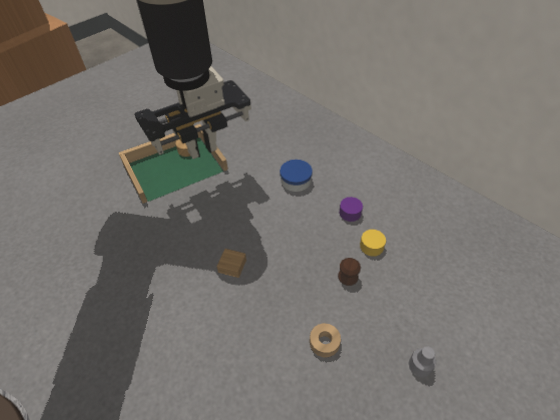

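The disc is in the pen at about (184,148). Next is the square.

Request:
servo_tool(
  rows=[
    [[0.032,0.0055,0.0006],[0,0,-0.1],0.77],
    [[0.032,0.006,0.0006],[0,0,-0.1],0.77],
    [[0.032,0.006,0.0006],[0,0,-0.1],0.77],
    [[0.032,0.0065,0.0006],[0,0,-0.1],0.77],
    [[0.0315,0.007,0.0006],[0,0,-0.1],0.77],
    [[0.0315,0.007,0.0006],[0,0,-0.1],0.77],
    [[0.0315,0.0075,0.0006],[0,0,-0.1],0.77],
    [[0.0315,0.008,0.0006],[0,0,-0.1],0.77],
    [[0.0315,0.008,0.0006],[0,0,-0.1],0.77],
    [[0,0,0.02],[0,0,0],0.77],
    [[0,0,0.02],[0,0,0],0.77],
    [[0,0,0.015],[0,0,0],0.77],
    [[0,0,0.008],[0,0,0],0.77],
    [[0,0,0],[0,0,0],0.77],
  ],
)

```text
clock: 13.0
tool_pos: [0.4714, -0.0902, -0.0383]
orientation: [179.8, -0.1, -98.2]
force: [-0.3, 0.0, 0.9]
opening: 0.02
```

```bash
python3 -c "
from h import *
look('q1',('side','wrist'))
"
```

```text
tcp [ 0.4714 -0.0902 -0.0383] yaw -98.2 F [-0.3  0.   0.9] t 13.0 pen [-0.003 -0.359]
side [151. 154.] 1192 [0.539 0.309 0.017] pen [-0.035  0.045]
side [372. 242.] 579 [ 0.688 -0.177  0.017] pen [ 0.229 -0.39 ]
side [265. 270.] 75 [ 0.511 -0.081  0.017] pen [ 0.034 -0.34 ]
side [349. 271.] 455 [ 0.611 -0.185  0.017] pen [ 0.156 -0.417]
side [221. 266.] 76 [ 0.464 -0.021  0.017] pen [-0.027 -0.294]
side [238. 287.] 75 [ 0.457 -0.073  0.017] pen [-0.021 -0.346]
side [325. 340.] 754 [ 0.49  -0.237  0.017] pen [ 0.052 -0.497]
wrist [222. 315.] 567 [ 0.499 -0.073  0.017] pen [ 0.02  -0.336]
wrist [329. 316.] 578 [ 0.448 -0.066  0.017] pen [-0.031 -0.341]
wrist [291. 366.] 8600 [ 0.47  -0.038  0.017] pen [-0.017 -0.309]
```

View pics/wrist_q1.png

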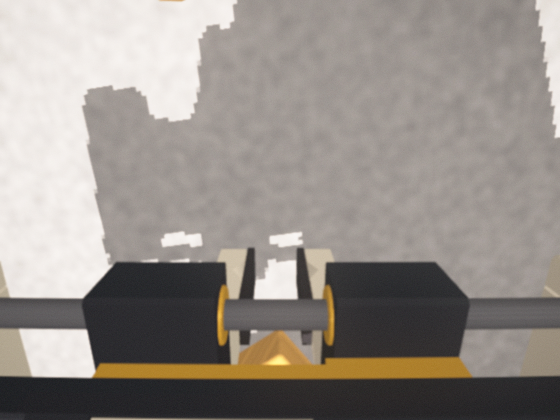

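View pics/side_q1.png

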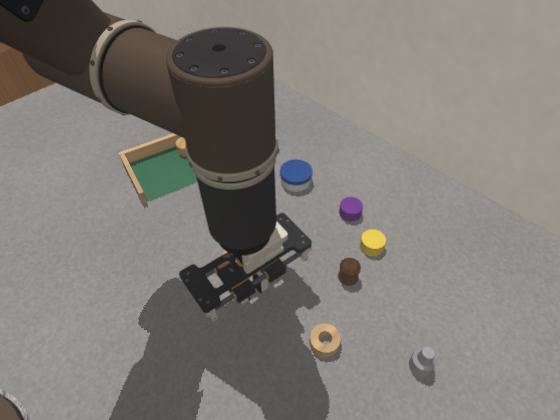

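The square's corner at (279,333) points into the gap between the fingers. I'll raise 5 mm and push.

Request:
servo_tool(
  rows=[
    [[0,0,-0.005],[0,0,0],0.77],
    [[-0.008,0,0],[0,0,0],0.77],
    [[-0.008,0,0],[0,0,0],0.77],
    [[-0.006,0,0],[0,0,0],0.77],
    [[-0.006,0,0],[0,0,0],0.77],
    [[-0.006,0,0],[0,0,0],0.77],
    [[-0.008,0,0],[0,0,0],0.77],
    [[-0.01,0,0],[0,0,0],0.77],
    [[-0.01,0,0],[0,0,0],0.77],
    [[-0.01,0,0],[0,0,0],0.77],
    [[-0.01,0,0],[0,0,0],0.77],
    [[-0.01,0,0],[0,0,0],0.77],
    [[-0.01,0,0],[0,0,0],0.77],
    [[-0.01,0,0],[0,0,0],0.77],
    [[-0.01,0,0],[0,0,0],0.77],
    [[-0.01,0,0],[0,0,0],0.77],
    [[-0.01,0,0],[0,0,0],0.77],
    [[-0.01,0,0],[0,0,0],0.77],
    [[-0.006,0,0],[0,0,0],0.77],
    [[0,0,0],[0,0,0],0.77],
  ],
)

```text
clock: 14.77
tool_pos: [0.496, 0.0682, -0.032]
orientation: [-180.0, 0.0, -98.1]
force: [-0.0, 0.8, 0.3]
opening: 0.0201
```

```bash
python3 -c "
from h import *
look('q2',('side','wrist'))
e=p2w(-.042,.03);p=telemetry.get_obs()['tool_pos'][:2]; d=e-p; print(np.linalg.norm(d)-.028,np.degrees(np.arctan2(d[1],d[0])))
"
```

```text
tcp [ 0.496   0.0682 -0.032 ] yaw -98.1 F [-0.   0.8  0.3] t 14.77 pen [-0.018 -0.199]
side [135. 162.] 636 [0.503 0.313 0.017] pen [-0.071  0.039]
side [218. 152.] 63 [0.647 0.209 0.017] pen [ 0.093 -0.026]
side [172. 200.] 72 [0.494 0.166 0.017] pen [-0.044 -0.105]
side [199. 209.] 207 [0.516 0.109 0.017] pen [-0.008 -0.154]
side [203. 224.] 92 [0.5   0.075 0.017] pen [-0.016 -0.191]
side [372. 242.] 578 [ 0.688 -0.177  0.017] pen [ 0.228 -0.39 ]
side [349. 271.] 457 [ 0.611 -0.186  0.017] pen [ 0.156 -0.417]
side [325. 340.] 754 [ 0.49  -0.237  0.017] pen [ 0.052 -0.497]
wrist [278. 286.] 1424 [0.493 0.074 0.017] pen [-0.022 -0.194]
wrist [298. 367.] 8768 [0.49  0.124 0.017] pen [-0.038 -0.147]
wrist [222. 316.] 583 [0.523 0.087 0.017] pen [ 0.004 -0.175]
wrist [272. 335.] 381 [0.5   0.102 0.017] pen [-0.022 -0.166]
0.20385059723356266 81.60079582282444
```

View pics/wrist_q2.png

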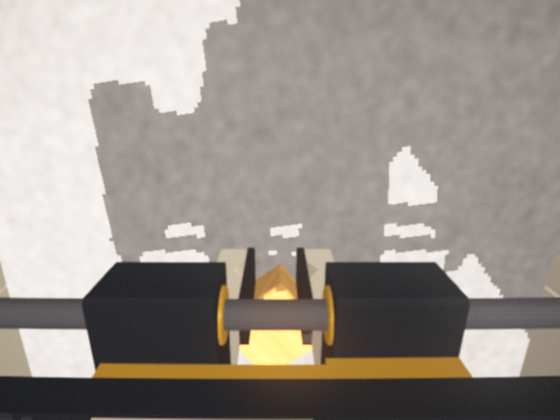

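View pics/side_q2.png

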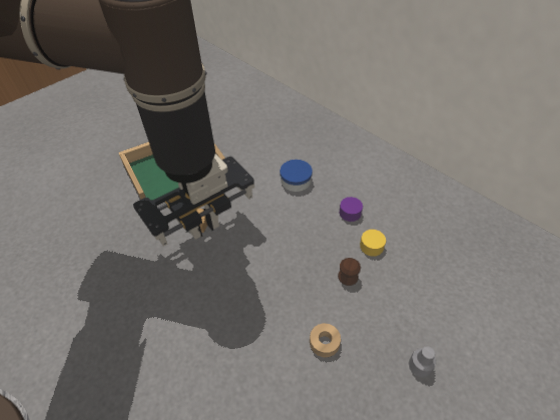

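Request:
servo_tool(
  rows=[
    [[-0.006,0,0],[0,0,0],0.77],
    [[-0.008,0,0],[0,0,0],0.77],
    [[-0.01,0,0],[0,0,0],0.77],
    [[-0.011,0,0],[0,0,0],0.77],
    [[-0.012,0,0],[0,0,0],0.77],
    [[-0.012,0,0],[0,0,0],0.77],
    [[-0.012,0,0],[0,0,0],0.77],
    [[-0.012,0,0],[0,0,0],0.77],
    [[-0.012,0,0],[0,0,0],0.77],
    [[-0.012,0,0],[0,0,0],0.77],
    [[-0.012,0,0],[0,0,0],0.77],
    [[-0.012,0,0],[0,0,0],0.77],
    [[-0.012,0,0],[0,0,0],0.77],
    [[-0.011,0,0],[0,0,0],0.77],
    [[-0.01,0,0],[0,0,0],0.77],
    [[-0.01,0,0],[0,0,0],0.77],
    [[-0.008,0,0],[0,0,0],0.77],
    [[-0.005,0,0],[0,0,0],0.77],
    [[0,0,0],[0,0,0],0.77],
  ],
)

```text
clock: 16.45
tool_pos: [0.5223, 0.2531, -0.0321]
orientation: [-180.0, 0.0, -98.1]
force: [-0.7, 0.3, 0.5]
opening: 0.0203
```

```bash
python3 -c "
from h import *
look('q3',('side','wrist'))
"
```

```text
tcp [ 0.5223  0.2531 -0.0321] yaw -98.1 F [-0.7  0.3  0.5] t 16.45 pen [-0.038 -0.014]
side [213. 148.] 343 [0.647 0.228 0.017] pen [ 0.089 -0.008]
side [168. 148.] 597 [0.578 0.299 0.017] pen [0.004 0.045]
side [157. 166.] 154 [0.529 0.27  0.017] pen [-0.036  0.004]
side [136. 185.] 205 [0.467 0.252 0.017] pen [-0.091 -0.028]
side [372. 242.] 579 [ 0.688 -0.177  0.017] pen [ 0.229 -0.39 ]
side [349. 271.] 458 [ 0.611 -0.186  0.017] pen [ 0.156 -0.417]
side [325. 340.] 754 [ 0.49  -0.237  0.017] pen [ 0.052 -0.497]
wrist [ 18. 218.] 5610 [0.632 0.208 0.017] pen [ 0.079 -0.03 ]
wrist [393. 219.] 2807 [0.464 0.233 0.017] pen [-0.09  -0.048]
wrist [278. 286.] 1447 [0.52  0.259 0.017] pen [-0.042 -0.009]
wrist [257. 365.] 10563 [0.537 0.304 0.017] pen [-0.036  0.039]
wrist [222. 316.] 586 [0.55  0.272 0.017] pen [-0.016  0.011]
wrist [271. 335.] 390 [0.527 0.286 0.017] pen [-0.042  0.02 ]
```

View pics/wrist_q3.png

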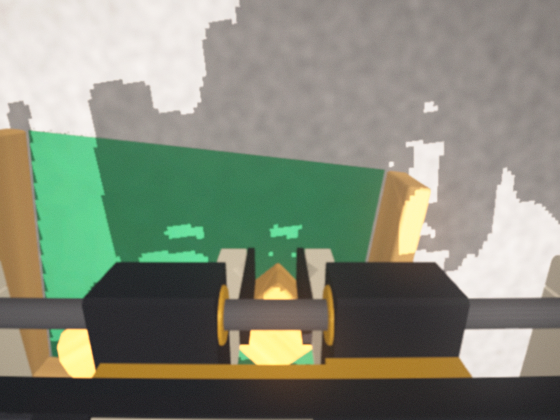

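View pics/side_q3.png

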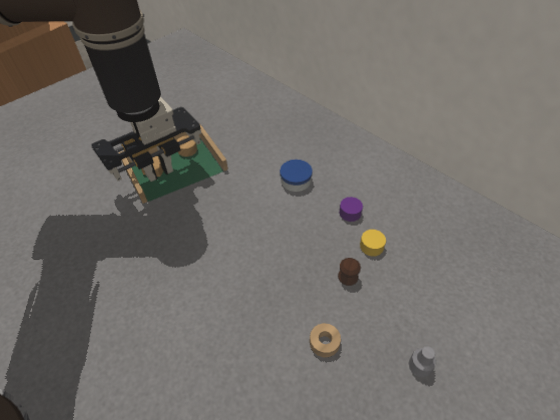

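Square at pen y ≈ +0.014. I'll push it 18 mm more, back off and lift.

Request:
servo_tool(
  rows=[
    [[-0.005,0,0],[0,0,0],0.77],
    [[-0.008,0,0],[0,0,0],0.77],
    [[-0.005,0,0],[0,0,0],0.77],
    [[0,0,0],[0,0,0],0.77],
    [[0.008,0,0],[0,0,0],0.77],
    [[0.015,0,0],[0,0,0],0.77],
    [[0.015,0,-0.015],[0,0,0],0.77],
    [[0.02,0,-0.025],[0,0,0],0.77],
    [[0.03,0,-0.025],[0,0,0],0.77],
    [[0,0,0],[0,0,0],0.77],
  ],
)

```text
clock: 17.38
tool_pos: [0.512, 0.1789, 0.0368]
orientation: [-179.9, 0.1, -98.3]
force: [-1.0, 0.4, -0.4]
opening: 0.0204
```

```bash
python3 -c "
from h import *
look('r0',('side',))
S=np.array([.492,-.2355]); e=p2w(0,-.012); h=np.degrees(np.arctan2(*(e-S)[::-1])); print(h,np.linalg.norm(e-S))
t=behind(S,h,.065);print(t)
plan(*t,.03,h,13)
"
```

```text
tcp [0.512  0.1789 0.0368] yaw -98.3 F [-1.   0.4 -0.4] t 17.38 pen [-0.03  -0.088]
side [157. 148.] 541 [0.561 0.317 0.017] pen [-0.017  0.058]
side [134. 135.] 76 [0.549 0.392 0.017] pen [-0.046  0.128]
side [205. 149.] 498 [0.633 0.237 0.017] pen [ 0.073 -0.002]
side [136. 184.] 208 [0.468 0.255 0.017] pen [-0.091 -0.025]
side [372. 242.] 578 [ 0.688 -0.177  0.017] pen [ 0.229 -0.39 ]
side [349. 271.] 455 [ 0.611 -0.185  0.017] pen [ 0.156 -0.417]
side [325. 340.] 755 [ 0.49  -0.237  0.017] pen [ 0.052 -0.497]
82.00538810849004 0.48559119815462465
[ 0.4829598  -0.29986827]
[np.float64(0.0369), np.float64(-0.0031), np.float64(0.0004)] -0.004
[np.float64(0.0369), np.float64(-0.0031), np.float64(0.0004)] -0.004
[np.float64(0.0369), np.float64(-0.0031), np.float64(0.0004)] -0.004
[np.float64(0.0369), np.float64(-0.0031), np.float64(0.0004)] -0.004
[np.float64(0.0369), np.float64(-0.003), np.float64(0.0004)] -0.004
[np.float64(0.0369), np.float64(-0.003), np.float64(0.0004)] -0.004
[np.float64(0.0369), np.float64(-0.003), np.float64(0.0004)] -0.004
[np.float64(0.0369), np.float64(-0.003), np.float64(0.0004)] -0.004
[np.float64(0.0369), np.float64(-0.003), np.float64(0.0004)] -0.004
[np.float64(0.0369), np.float64(-0.003), np.float64(0.0004)] -0.004
[np.float64(0.0369), np.float64(-0.0029), np.float64(0.0004)] -0.004
[np.float64(0.0369), np.float64(-0.0029), np.float64(0.0004)] -0.004
[np.float64(0.0369), np.float64(-0.0029), np.float64(0.0004)] -0.004
```

View pics/side_r0.png

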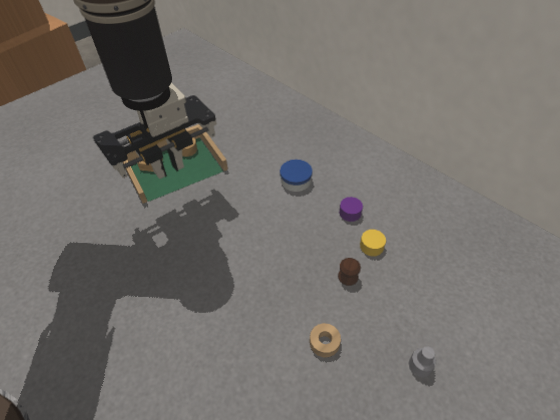

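Request:
servo_tool(
  rows=[
    [[0.037,-0.003,0],[0,0,0],0.77],
    [[0.037,-0.003,0],[0,0,0],0.77],
    [[0.037,-0.003,0],[0,0,0],0.77],
    [[0.037,-0.003,0],[0,0,0],0.77],
    [[0.037,-0.003,0],[0,0,0],0.77],
    [[0.037,-0.003,0],[0,0,0],0.77],
    [[0.037,-0.003,0],[0,0,0],0.77],
    [[0.037,-0.003,0],[0,0,0],0.77],
    [[0.037,-0.003,0],[0,0,0],0.77],
    [[0.037,-0.003,0],[0,0,0],0.77],
    [[0.037,-0.003,0],[0,0,0],0.77],
    [[0.037,-0.003,0],[0,0,0],0.77],
    [[0.037,-0.003,0],[0,0,0],0.77],
    [[0,0,0.02],[0,0,0],0.77],
    [[0,0,0.02],[0,0,0],0.77],
    [[0,0,0.018],[0,0,0],0.77],
    [[0,0,0.008],[0,0,0],0.77],
    [[0,0,0],[0,0,0],0.77],
  ],
)

```text
clock: 18.93
tool_pos: [0.4799, -0.2986, -0.0356]
orientation: [179.7, 0.0, -98.2]
force: [0.4, 0.0, 0.2]
opening: 0.0203
```

```bash
python3 -c "
from h import *
look('r1',('top','wrist'))
p=telemetry.get_obs()['tool_pos'][:2]; e=p2w(0,-.012); d=e-p; print(np.linalg.norm(d),np.degrees(np.arctan2(d[1],d[0])))
"
```

```text
tcp [ 0.4799 -0.2986 -0.0356] yaw -98.2 F [0.4 0.  0.2] t 18.93 pen [ 0.057 -0.559]
top [337. 172.] 260 [ 0.69  -0.176  0.022] pen [ 0.231 -0.388]
top [146. 216.] 1412 [0.57  0.289 0.022] pen [-0.001  0.033]
top [341. 204.] 141 [ 0.61  -0.186  0.022] pen [ 0.156 -0.418]
top [336. 269.] 80 [ 0.452 -0.177  0.022] pen [ 0.    -0.448]
wrist [222. 316.] 569 [ 0.51  -0.28   0.017] pen [ 0.081 -0.533]
wrist [329. 316.] 583 [ 0.457 -0.272  0.017] pen [ 0.029 -0.539]
wrist [290. 365.] 9200 [ 0.48  -0.245  0.017] pen [ 0.044 -0.507]
0.5497105758849689 81.9185662022035
```

View pics/wrist_r1.png

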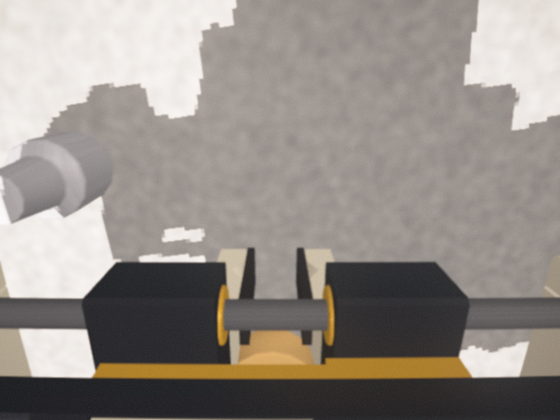

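View pics/top_r1.png

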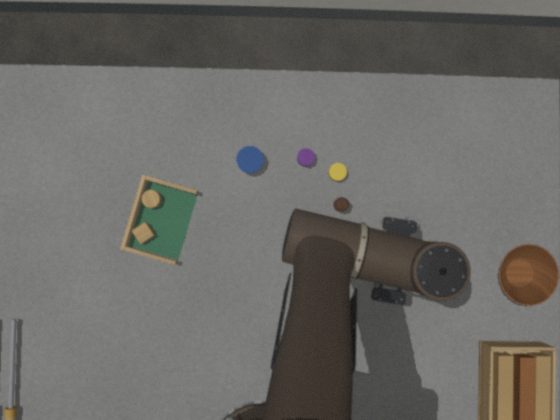

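Disc (151,199) and square (143,233) sit deep in the pen in the top view. The ring is centred ahead of the fingers, so I push it.

Request:
servo_tool(
  rows=[
    [[0,0,-0.003],[0,0,0],0.77],
    [[-0.008,0,0],[0,0,0],0.77],
    [[-0.008,0,0],[0,0,0],0.77],
    [[-0.006,0,0],[0,0,0],0.77],
    [[-0.006,0,0],[0,0,0],0.77],
    [[-0.006,0,0],[0,0,0],0.77],
    [[-0.008,0,0],[0,0,0],0.77],
    [[-0.01,0,0],[0,0,0],0.77],
    [[-0.011,0,0],[0,0,0],0.77],
    [[-0.012,0,0],[0,0,0],0.77],
    [[-0.012,0,0],[0,0,0],0.77],
    [[-0.012,0,0],[0,0,0],0.77],
    [[-0.012,0,0],[0,0,0],0.77],
    [[-0.012,0,0],[0,0,0],0.77],
    [[-0.012,0,0],[0,0,0],0.77],
    [[-0.012,0,0],[0,0,0],0.77],
    [[-0.01,0,0],[0,0,0],0.77],
    [[-0.008,0,0],[0,0,0],0.77],
    [[-0.005,0,0],[0,0,0],0.77],
    [[0,0,0],[0,0,0],0.77],
  ],
)

```text
clock: 20.7
tool_pos: [0.5069, -0.1297, -0.03]
orientation: [-180.0, 0.0, -98.1]
force: [0.3, -0.1, -0.5]
opening: 0.0201
```

```bash
python3 -c "
from h import *
look('r2',('side','wrist'))
p=telemetry.get_obs()['tool_pos'][:2]; e=p2w(0,-.012); d=e-p; print(np.linalg.norm(d)-.0313,np.degrees(np.arctan2(d[1],d[0])))
"
```

```text
tcp [ 0.5069 -0.1297 -0.03  ] yaw -98.1 F [ 0.3 -0.1 -0.5] t 20.7 pen [ 0.042 -0.388]
side [167. 152.] 2267 [0.569 0.29  0.017] pen [-0.002  0.034]
side [372. 242.] 578 [ 0.688 -0.177  0.017] pen [ 0.228 -0.39 ]
side [256. 264.] 73 [ 0.508 -0.062  0.017] pen [ 0.026 -0.322]
side [349. 271.] 459 [ 0.611 -0.186  0.017] pen [ 0.156 -0.417]
side [273. 286.] 76 [ 0.499 -0.114  0.017] pen [ 0.03  -0.376]
wrist [ 37. 191.] 6137 [ 0.605 -0.185  0.017] pen [ 0.15  -0.418]
wrist [278. 286.] 1177 [ 0.505 -0.122  0.017] pen [ 0.038 -0.382]
wrist [222. 316.] 581 [ 0.535 -0.109  0.017] pen [ 0.064 -0.362]
wrist [298. 367.] 8642 [ 0.501 -0.072  0.017] pen [ 0.021 -0.334]
wrist [274. 338.] 951 [ 0.511 -0.092  0.017] pen [ 0.036 -0.351]
0.34837237086304707 81.98059376579761
```

View pics/wrist_r2.png

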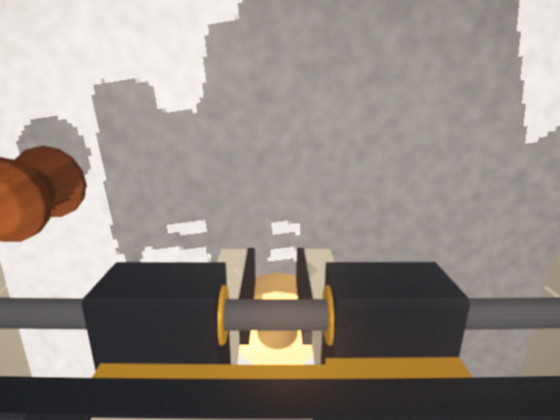

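The ring is nested in the fingers at about (278,300). I'll lower 3 mm and go on.

Request:
servo_tool(
  rows=[
    [[-0.004,0,0.002],[0,0,0],0.77],
    [[-0.008,0,0],[0,0,0],0.77],
    [[-0.01,0,0],[0,0,0],0.77],
    [[-0.011,0,0],[0,0,0],0.77],
    [[-0.012,0,0],[0,0,0],0.77],
    [[-0.012,0,0],[0,0,0],0.77],
    [[-0.012,0,0],[0,0,0],0.77],
    [[-0.012,0,0],[0,0,0],0.77],
    [[-0.012,0,0],[0,0,0],0.77],
    [[-0.012,0,0],[0,0,0],0.77],
    [[-0.012,0,0],[0,0,0],0.77],
    [[-0.012,0,0],[0,0,0],0.77],
    [[-0.012,0,0],[0,0,0],0.77],
    [[-0.012,0,0],[0,0,0],0.77],
    [[-0.012,0,0],[0,0,0],0.77],
    [[-0.012,0,0],[0,0,0],0.77],
    [[-0.01,0,0],[0,0,0],0.77],
    [[-0.008,0,0],[0,0,0],0.77],
    [[-0.005,0,0],[0,0,0],0.77],
    [[0,0,0],[0,0,0],0.77],
  ],
)

```text
clock: 22.47
tool_pos: [0.5353, 0.0683, -0.0321]
orientation: [-180.0, 0.0, -98.1]
force: [0.8, -0.3, 0.4]
opening: 0.0204
```

```bash
python3 -c "
from h import *
look('r3',('side','wrist'))
p=telemetry.get_obs()['tool_pos'][:2]; e=p2w(0,-.012); d=e-p; print(np.linalg.norm(d)-.0313,np.degrees(np.arctan2(d[1],d[0])))
"
```

```text
tcp [ 0.5353  0.0683 -0.0321] yaw -98.1 F [ 0.8 -0.3  0.4] t 22.47 pen [ 0.02 -0.19]
side [146. 158.] 1329 [0.526 0.306 0.017] pen [-0.048  0.039]
side [191. 188.] 72 [0.539 0.166 0.017] pen [-0.    -0.094]
side [217. 197.] 195 [0.56  0.109 0.017] pen [ 0.034 -0.144]
side [372. 242.] 579 [ 0.688 -0.177  0.017] pen [ 0.229 -0.39 ]
side [349. 271.] 454 [ 0.611 -0.185  0.017] pen [ 0.156 -0.417]
wrist [277. 288.] 1118 [0.533 0.076 0.017] pen [ 0.017 -0.183]
wrist [221. 316.] 583 [0.563 0.087 0.017] pen [ 0.042 -0.165]
wrist [298. 366.] 8510 [0.529 0.123 0.017] pen [ 0.001 -0.138]
wrist [275. 339.] 1101 [0.538 0.105 0.017] pen [ 0.014 -0.154]
0.14844257396408747 82.09682150392119
```

View pics/wrist_r3.png

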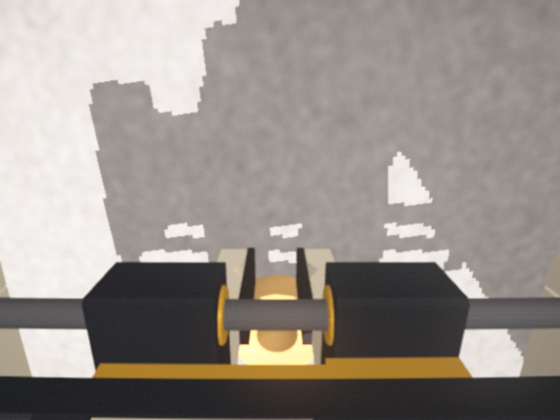

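Request:
servo_tool(
  rows=[
    [[-0.005,0,0],[0,0,0],0.77],
    [[-0.008,0,0],[0,0,0],0.77],
    [[-0.01,0,0],[0,0,0],0.77],
    [[-0.012,0,0],[0,0,0],0.77],
    [[-0.012,0,0],[0,0,0],0.77],
    [[-0.012,0,0],[0,0,0],0.77],
    [[-0.012,0,0],[0,0,0],0.77],
    [[-0.012,0,0],[0,0,0],0.77],
    [[-0.012,0,0],[0,0,0],0.77],
    [[-0.012,0,0],[0,0,0],0.77],
    [[-0.012,0,0],[0,0,0],0.77],
    [[-0.011,0,0],[0,0,0],0.77],
    [[-0.01,0,0],[0,0,0],0.77],
    [[-0.008,0,0],[0,0,0],0.77],
    [[-0.005,0,0],[0,0,0],0.77],
    [[0,0,0],[0,0,0],0.77],
    [[0.008,0,0],[0,0,0],0.77],
    [[0.015,0,0],[0,0,0],0.77],
    [[0.02,0,0],[0,0,0],0.77],
    [[0.02,0,0],[0,0,0],0.77],
  ],
)

```text
clock: 24.23
tool_pos: [0.5468, 0.1542, -0.0322]
orientation: [180.0, -0.0, -98.2]
force: [0.4, -0.0, 0.0]
opening: 0.0204
```

Request:
servo_tool(
  rows=[
    [[0.02,0,-0.03],[0,0,0],0.77],
    [[0.03,0,-0.035],[0,0,0],0.77],
    [[0.03,0,-0.035],[0,0,0],0.77],
    [[0.035,0,-0.035],[0,0,0],0.77],
    [[0.04,0,-0.01],[0,0,0],0.77],
    [[0.04,0,0],[0,0,0],0.77],
    [[0.04,0,0],[0,0,0],0.77],
    [[0.04,0,0],[0,0,0],0.77],
    [[0.04,0,0],[0,0,0],0.77],
    [[0.04,0,0],[0,0,0],0.77],
    [[0.04,0,0],[0,0,0],0.77],
    [[0,0,0],[0,0,0],0.77],
    [[0,0,0],[0,0,0],0.77],
  ],
)

```text
clock: 25.32
tool_pos: [0.4908, -0.2264, 0.1003]
orientation: [179.9, 0.0, -98.5]
force: [-0.1, 0.4, -0.1]
opening: 0.02
```

```bash
python3 -c "
from h import *
look('f',('top','side'))
im=cv2.imread('pics/top_f.png')
cv2.imwrite('pics/top_fz.png',cv2.resize(im[130:280,110:430],None,fx=2.5,fy=2.5,interpolation=cv2.INTER_CUBIC))
rgb=im[:,:,::-1].copy()
for c,s,m in comps(rgb,(105,120,60),(125,255,255)): print('tin',c,ray('top',c,.03)[0])
for c,s,m in comps(rgb,(0,60,15),(15,255,70)): print('knob?',c,ray('top',c,.042)[0])
"
```

```text
tcp [ 0.4908 -0.2264  0.1003] yaw -98.5 F [-0.1  0.4 -0.1] t 25.32 pen [ 0.05  -0.486]
top [337. 172.] 279 [ 0.69  -0.176  0.022] pen [ 0.231 -0.388]
top [146. 216.] 1420 [0.57  0.289 0.022] pen [-0.001  0.033]
top [341. 204.] 135 [ 0.61  -0.186  0.022] pen [ 0.156 -0.418]
top [163. 220.] 251 [0.56  0.249 0.022] pen [ 0.    -0.009]
side [168. 154.] 2669 [0.567 0.283 0.017] pen [-0.002  0.026]
side [378. 247.] 101 [ 0.686 -0.191  0.017] pen [ 0.23  -0.403]
side [320. 255.] 76 [ 0.602 -0.128  0.017] pen [ 0.133 -0.363]
side [298. 258.] 82 [ 0.569 -0.104  0.017] pen [ 0.096 -0.349]
side [353. 276.] 108 [ 0.607 -0.197  0.017] pen [ 0.156 -0.429]
side [318. 291.] 104 [ 0.545 -0.175  0.017] pen [ 0.09  -0.423]
tin [249.68650794 159.02777778] [0.71495719 0.03987129 0.03      ]
knob? [298.03859649 308.84298246] [ 0.3559545  -0.08560606  0.042     ]
knob? [358.56296296 290.14074074] [ 0.40348542 -0.23007657  0.042     ]
knob? [293.84273504 390.48461538] [ 0.1620665  -0.07992359  0.042     ]
knob? [239.34328358 394.85447761] [0.14917824 0.04954609 0.042     ]
knob? [516.31654676 397.03597122] [ 0.15299659 -0.61819451  0.042     ]
```

View pics/top_fz.png

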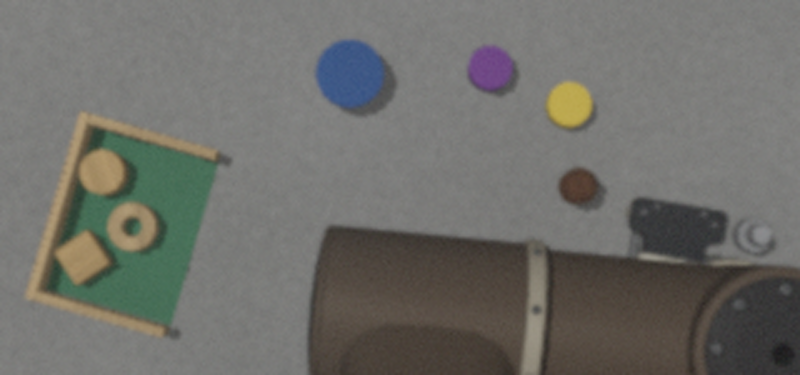

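View pics/side_f.png

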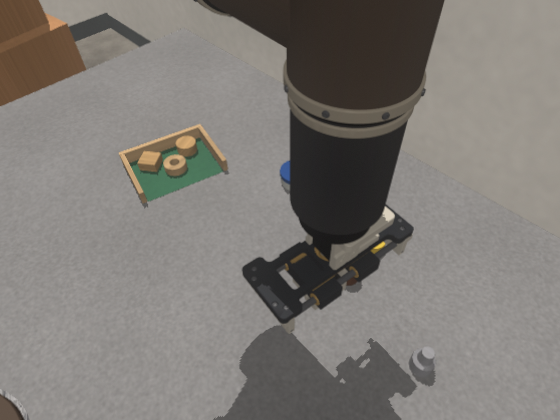

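All three offcuts lie inside the pen, at zoomed top-view positions disc (103,172), ring (132,226) and square (82,257). The tin, knob and centre show at the same pixels as at the start, and the arm is clear. I'm handing in.

```bash
python3 -c "
from plant import ctrl
print(ctrl.close_job())"
```

```text
the job is handed in; nothing more can be done
None
```

I swept the disc, the square and the ring into the pen one at a time, using the fingers set 20 mm apart as a V-shaped pusher, and handed the job in at about 25 s. No verdict was reported.

**Last checks:**
- **Offcuts:** In the top and side pictures all three lie flat inside the fences. The ring is about 56 mm past the mouth line (pen x ≈ 0, y ≈ −9 mm), and the disc and square lie deeper than the ring.
- **Bystanders:** The tin measured the same as at the start. The knob's centroid moved less than 1 px. The centre I judged by eye only, and it shows in the same place.
- **Robot:** The hand was about 0.14 m above the bench when I handed in, with no contact force.

**What disagreed:**
- **Fingertip height:** The real fingertips sit about 40 mm higher than the reported TCP. My first push on the disc therefore passed over it without touching. The wrist and side pictures showed the gap. I then lowered the fingers until they felt the bench at a reported z of −0.040 m (about 20 N), and used that offset from then on.
- **Views:** The top and side views agreed to within about 3 mm for single objects.

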